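Raise the stock rest one hole and lay the tube in the vise

TASK

The yellow stock rest beside the bench vise stands one hole too low: pinch its two red snap buttons in, slide the sleeve up until they pop out of the next hole, without forcing the sleeve against the buttons, and let go so that it stands locked. Then lay the dark grey square tube gently down in the open vise jaws and the fork of the rest, so that it lies level on both, and leave it there. Leave the other stock and tools lying where they are.

Things in the scene. Friction and masses are not known exactly. Their poses are not given: they have to be found in the camera images.
- vise: Grey cast bench vise bolted to the bench, 195 mm tall, about 340 mm long; no part of it moves. Origin on the bench under the middle of the jaw gap; z up, x along the screw (screw and handle bar on the -x side), y along the jaws. The jaws stand open: gap 36 mm in x, jaws 120 mm long in y, tops at z = 195 mm.
- vise_bed (a point): Middle of the vise's flat bed between the jaws, on which the stock rests: z = 145 mm, 56 to 74 mm wide in y.
- rest: Foot of the stock rest, held to the bench by its magnetic base: blue plate 110 x 110 x 12 mm with a 25 mm square post that ends inside the sleeve. Origin under the plate's middle, z up; sleeve and buttons share its axes. It stands on the vise's -y side (about 240 mm from jaw middle to sleeve middle), its y axis within about 4 degrees of the vise's.
- sleeve: Moving part of the rest, 0.35 kg: yellow square tube, 30 x 30 mm outside, wall 2 mm, sliding straight up and down on the post, with a steel fork on top. Origin in the middle of the fork's seat, z up; the tube reaches 100 mm below it. Both y faces have three 13.5 mm holes one above the other, a few centimetres apart, not evenly. The sleeve sinks unless the buttons stand in a hole.
- seat (a point): Middle of the fork's flat seat, which carries the stock. Fork: 30 mm long in y (flush with the tube's faces), 54 mm wide in x; two lugs, 39 mm apart, rise 20 mm above the seat; open along y. Raised by one hole, the seat is level with the vise's bed within 6 mm. 1.5 mm of play in the hole is normal.
- button_a: Red domed snap button, 12 mm across, on the sleeve's +y face, 5 mm proud when out. Origin at the dome's tip, 82 mm above the bench; at the start in the sleeve's top hole. It is held in the post, so it does not rise with the sleeve. Pushed in along the rest's -y; spring 1.5 N at first, 3 N when flush with the sleeve. It bends if the sleeve is driven against it with over 20 N.
- button_b: The same button on the -y face, pushed in along +y; both must be in at once. With both pinched flush between flat fingers the sleeve can be lifted: over the first 10 mm its wall cams the domes right in (about 10 N of lift), then rides over them with little drag until the next hole: they pop out, nudging the sleeve up the last 2 mm (about 10 N), and stop it dead.
- tube: Dark grey square steel tube, the stock to be laid in the vise: 340 mm long, 25 x 25 mm, about 0.4 kg. Lies on the bench. Origin in the middle of its underside, x along its length.
- flat_bar: Bystander: aluminium flat bar 280 x 40 x 10 mm, lying on the bench near the tube. Origin in the middle of its underside, x along its length.
- hammer: Bystander: hammer with orange handle, 280 mm long, lying on the bench.
- file: Bystander: flat file with orange handle, 300 mm long, lying on the bench.
- wire_brush: Bystander: brush with yellow handle, 260 mm long, lying on the bench.
- magnet_square: Bystander: red triangular welding magnet, about 90 mm legs, 16 mm thick, lying on the bench.
- g_clamp: Bystander: blue G-clamp about 210 x 90 mm, 20 mm thick, lying on the bench.
- marker_tin: Bystander: open green tin, 72 mm diameter, 85 mm tall, standing on the bench.

How it is judged:
On the way:
1. the sleeve has been raised by exactly one hole, the buttons have popped out of it, and it stands locked with the fingers off it (distance of sleeve from where it was at the start of the episode between 0.0315 and 0.0365 m and contact force between the fingers and sleeve below 0.3 N), for 0.3 s.
At the end, for the whole second after the job is handed in: The sleeve stands locked, 31.5 to 36.5 mm above its start; the tube lies released and at rest on both the vise bed and the fork seat, level within 2 degrees, its middle 139 to 156 mm above the bench and 16 mm of the jaw gap's middle line, along the jaws within 0.1 rad (all of step 1 and contact force between tube and sleeve above 0.3 N and contact force between tube and vise above 0.3 N and z of tube in the frame of vise between 0.139 and 0.156 m and x of tube in the frame of vise between -0.016 and 0.016 m and angle between tube's own x axis and vertical between 1.5358 and 1.6058 rad and angle between the x axis of tube and the y axis of vise, either way round below 0.1 rad and linear speed of tube below 0.01 m/s and contact force between the fingers and tube below 0.3 N); the robot touches nothing.
It fails at once if in sliding, the sleeve is driven against a snap button with more than 20 N (contact force between the fingers and sleeve above 1 N and contact force between any of button_a, button_b and sleeve above 20 N).
It fails at once if the tube is dropped (falls free of the fingers by more than about a centimetre) (contact force between the fingers and tube below 0.1 N and linear speed of tube above 0.42 m/s).
It fails at once if the tube is rammed onto the vise or the rest with more than 50 N (contact force between tube and vise above 50 N or contact force between tube and sleeve above 50 N).
It fails at once if other stock or a tool is moved by more than 30 mm (distance of any of flat_bar, hammer, file, wire_brush, magnet_square, g_clamp, marker_tin from where it was at the start of the episode above 0.03 m).
It also fails if it takes over 56 s, if anything falls off the work surface, if the arm or the gripper's body presses on something with over 40 N, if the wrist force passes 120 N, or if a joint passes its speed limit or range.

ROBOT

A 6-joint arm with a two-finger parallel gripper is mounted at the origin on the work surface. World frame = base frame: x ahead of the robot, y to its left, z up, the work surface at z = 0. Lengths are in m, angles in rad, forces in N, time in s.
With the tool pointing down it reaches from about 0.4 to 0.925 m from the base axis. Payload 12.5 kg.
Tool frame: the origin (TCP) lies midway between the tips of the shut fingers; the grasp point (between the pads) lies 19 mm behind it (robot.grip_depth is the z of the grasp point in the tool frame, in m); z points along the fingers, y is the direction in which the jaws open and shut (so a half turn about z gives the same grasp; the last joint's range is limited). The gripper opens to 95 mm and grips with 3 to 60 N. Pads are 20 mm wide; open, the fingers measure 119 mm over their backs; the gripper's body (75 mm by 180 mm) begins 59 mm behind the grasp point.
Start: joints at [0.997, 0.491, 1.559, -0, 1.092, -0.106], TCP at [0.282, 0.558, 0.215] pointing down, gripper open.
Joint ranges: [-3.1, 3.1], [-0.84, 2.19], [0.05, 2.79], [-1.13, 4.28], [0.06, 2.93], [-2.69, 2.69]. Speed limits (rad/s): [2.22, 2.22, 2.79, 3.14, 3.14, 3.14].

INTERFACE

Orientations are given as [roll, pitch, yaw] about the fixed x, y, z axes, in that order (R = Rz(yaw) Ry(pitch) Rx(roll)).
In Python, from workcell import robot gives the robot as it stands. The module is installed in compiled form; this text tells all that it offers.
- The arm moves only by the tool drive_tool, never from a script. Its argument "rows" is a list that holds one entry, the list of rows, each a list of 7 numbers: the shift along the tool's x, y, z in units of 25 mm (1.0 is 25 mm), then the turn, a rotation vector about the tool's x, y, z in rad, then the opening in per cent of the stroke, from 0 (shut) to 100 (fully open). In form: [[[tx, ty, tz, ax, ay, az, gripper], ...]]. A call has 1 to 20 rows; each row shifts and turns the pose as measured when the row begins, along the tool's axes as they then stand; what a row does not reach is not made up. A row lasts 1/12 s, in which the tool goes at most 41.7 mm and 7.16 degrees, less where a joint would pass 70% of its speed; a pose out of reach is approached as far as the arm can. A call is refused whole if a number of a shift passes 1 or a number of a turn 0.125, either way. A call with a gripper value outside its range is refused whole. The fingers move at their own pace and stop on an object; "newtons" is the grip in N (left out, the last holds). Time passes only in rows, so rows that do not move let the fingers close. It gives the time, the measured TCP pose, the force and the opening at its end, in the units of the state.
- robot.observe(): the state, without advancing time (a new reading comes with each control period).
- robot.snapshot(name): name is "scene" or "side" or "wrist"; returns the picture (480x640x3 uint8, red, green, blue); there is no depth.
- robot.get_calibration(name): a dict with "intrinsics" (3x3 intrinsics, pixels), "position" and "attitude" of the camera in the world; the wrist camera has in their place "hand_eye" (4x4, takes a point from camera to tool coordinates, whose origin is the TCP and whose axes are the flange's). Camera axes: x right, y up, looking along -z (the intrinsics and any distortion apply to the point x, -y, -z); pixel columns grow to the right and rows downward; lengths in m; the calibration is good to about 2 mm. A picture is of the moment at which its call begins: read the wrist's pose just before it. get_calibration takes no time and is no camera call.
- robot.close_job(): hands the job in, once; it reports no verdict.
The state is a dict: "t": time; "qpos": joint angles; "qvel": joint speeds; "effort": joint torques, N m; "tcp_pos": TCP position; "ee_rot": TCP orientation; "force": force on the tool from outside, world axes, zero at the start; "wrist_torque": the same for the moment, N m; "width": opening from 0.0 (shut) to 1.0 (fully open).
Only numpy, scipy, OpenCV 4.12 (cv2) and the standard library are available. Lean on these libraries where they do the work, as an engineer would, in place of code of your own. Each camera call takes 0.05 s, during which the arm holds its last target.

## Working session

There is one attempt and no reset: what is moved stays moved. The work goes in short steps, Python scripts to look and compute and a tool call to move; the robot and the scene stay as the last step left them, time stands still between calls to the robot, and variables do not carry over. Pictures are saved under pics/ and viewed, and the job is handed in when it is done.

Besides the shell and the picture viewer there is one more tool, called after ">>>" as name(argument=value, ...) on one line, values as JSON. drive_tool: Moves the arm, as the interface text tells. Its arguments: {"type":"object","properties":{"rows":{"type":"array"},"newtons":{"type":"number"}},"required":["rows"]}

```bash
mkdir -p pics; python3 - <<'E'
from workcell import robot
import cv2
print(robot.observe())
for n in ["scene","side","wrist"]:
    c=robot.get_calibration(n); print(n,c)
    im=robot.snapshot(n); cv2.imwrite(f"pics/{n}0.png",im[:,:,::-1])
print(robot.grip_depth)
E
```

```text
{'t': 0.0, 'qpos': array([ 9.97389937e-01,  4.91534890e-01,  1.55945424e+00, -1.81659892e-05,
        1.09170180e+00, -1.05609033e-01]), 'qvel': array([-2.59846582e-03,  9.98308913e-05,  2.96657051e-04,  5.97487559e-04,
       -2.91802739e-04, -5.08536866e-05]), 'effort': array([-1.70463616e-03, -6.12631202e+01, -2.58187187e+01,  6.91854581e-02,
        4.80708957e-02, -5.42487271e-05]), 'tcp_pos': array([0.28167937, 0.55764867, 0.21407543]), 'ee_rot': array([-3.14049879e+00, -9.97511129e-05,  2.67380362e+00]), 'force': array([-0.23115792, -0.18276004,  0.57752981]), 'wrist_torque': array([ 0.06873525, -0.02649846, -0.0324989 ]), 'width': 1.0003964307101594}
scene {'intrinsics': array([[554.10411099,   0.        , 325.95802004],
       [  0.        , 554.10411099, 232.88568334],
       [  0.        ,   0.        ,   1.        ]]), 'position': array([1.6928278 , 0.51958178, 1.31894434]), 'attitude': array([ 0.77414576, -0.0066181 ,  1.94005403])}
side {'intrinsics': array([[547.12468076,   0.        , 316.81639961],
       [  0.        , 547.12468076, 243.83969181],
       [  0.        ,   0.        ,   1.        ]]), 'position': array([ 0.30003066, -0.90517133,  1.08109349]), 'attitude': array([ 0.82082796,  0.01119693, -0.26746449])}
wrist {'intrinsics': array([[385.44104004,   0.        , 310.83826987],
       [  0.        , 385.44104004, 238.99456362],
       [  0.        ,   0.        ,   1.        ]]), 'hand_eye': array([[-1.33742843e-03,  9.65287381e-01,  2.61186685e-01,
         7.25882212e-02],
       [ 9.99998527e-01,  1.57202572e-03, -6.89277569e-04,
        -1.03822112e-03],
       [-1.07594312e-03,  2.61185378e-01, -9.65288061e-01,
        -1.69837395e-01],
       [ 0.00000000e+00,  0.00000000e+00,  0.00000000e+00,
         1.00000000e+00]])}
-0.0188
```

View pics/scene0.png

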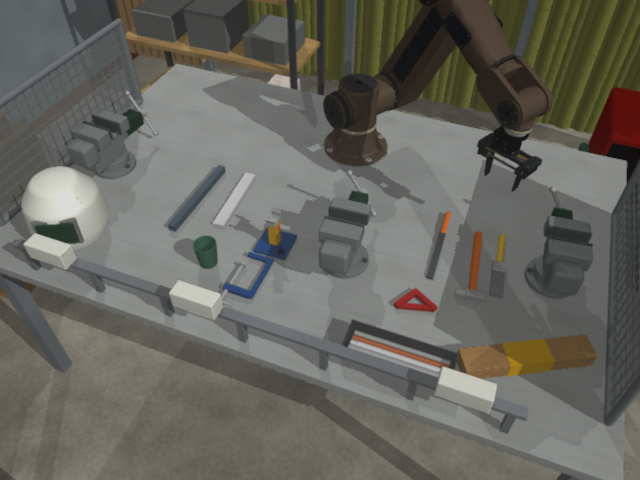

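View pics/side0.png

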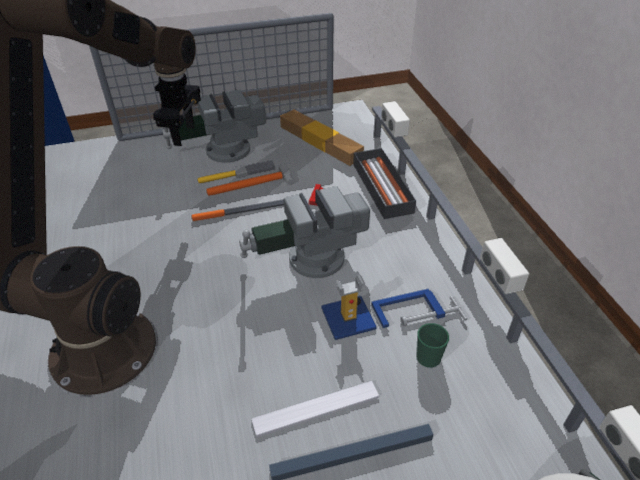

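View pics/wrist0.png

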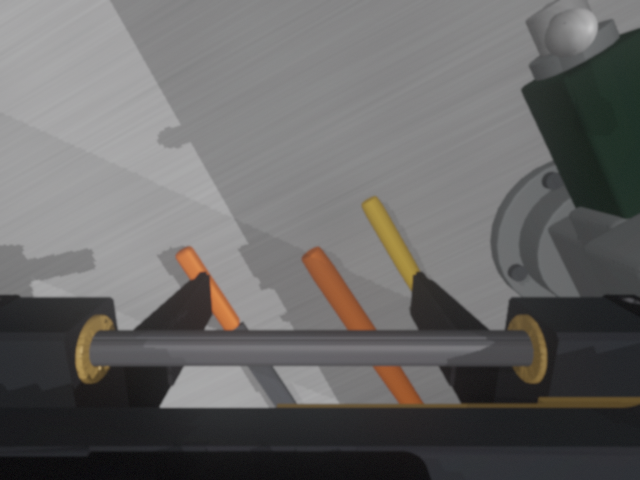

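The scene view shows the rest at about (273,240), the middle vise at (345,235) and the tube at (197,197). The side view shows the rest at (349,305). Next I'll zoom in.

```bash
cat > h.py <<'E'
import numpy as np, cv2
from scipy.spatial.transform import Rotation as R
from workcell import robot
def cam(n,st=None):
    c=robot.get_calibration(n);K=c["intrinsics"]
    if n=="wrist":
        st=st or robot.observe();T=np.eye(4);T[:3,:3]=R.from_euler("xyz",st["ee_rot"]).as_matrix();T[:3,3]=st["tcp_pos"]
        T=T@c["hand_eye"];return K,T[:3,:3],T[:3,3]
    return K,R.from_euler("xyz",c["attitude"]).as_matrix(),np.array(c["position"])
def ray(C,u,v):
    K,Rm,p=C;d=np.array([(u-K[0,2])/K[0,0],-(v-K[1,2])/K[1,1],-1]);return p,Rm@d
def onz(C,u,v,z):
    p,d=ray(C,u,v);return p+d*(z-p[2])/d[2]
def proj(C,X):
    K,Rm,p=C;q=(np.atleast_2d(X)-p)@Rm;return np.c_[K[0,0]*q[:,0]/-q[:,2]+K[0,2],K[1,1]*-q[:,1]/-q[:,2]+K[1,2]]
def tri(obs):
    A=np.zeros((3,3));b=np.zeros(3)
    for C,u,v in obs:
        p,d=ray(C,u,v);d=d/np.linalg.norm(d);M=np.eye(3)-np.outer(d,d);A+=M;b+=M@p
    return np.linalg.solve(A,b)
E
python3 - <<'E'
import cv2
a=cv2.imread("pics/scene0.png");b=cv2.imread("pics/side0.png")
cv2.imwrite("pics/c1.png",cv2.resize(a[190:290,220:353],None,fx=6,fy=6,interpolation=cv2.INTER_CUBIC))
cv2.imwrite("pics/c2.png",cv2.resize(b[180:340,230:390],None,fx=3.75,fy=3.75,interpolation=cv2.INTER_CUBIC))
cv2.imwrite("pics/c3.png",cv2.resize(a[155:240,160:260],None,fx=6,fy=6,interpolation=cv2.INTER_CUBIC))
cv2.imwrite("pics/c4.png",cv2.resize(b[370:480,240:440],None,fx=4,fy=4,interpolation=cv2.INTER_CUBIC))
E
```

```text
(no output)
```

View pics/c1.png

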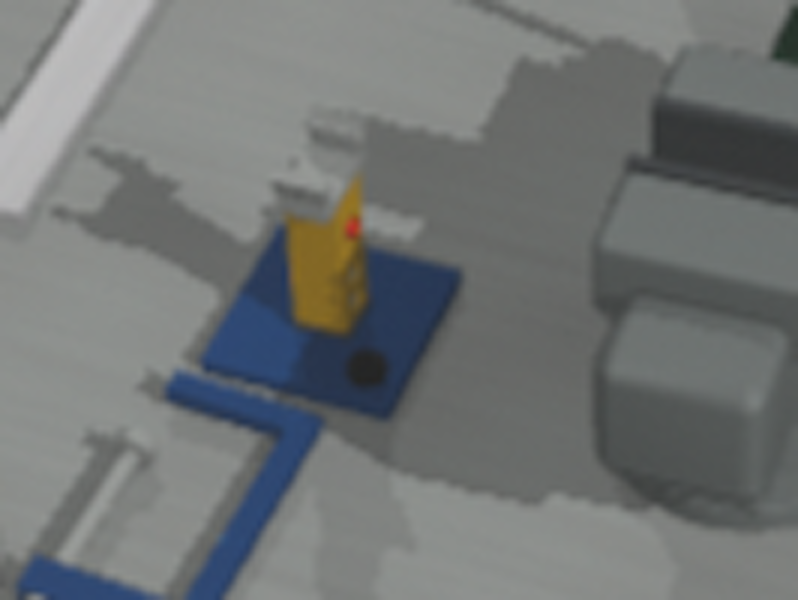

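View pics/c2.png

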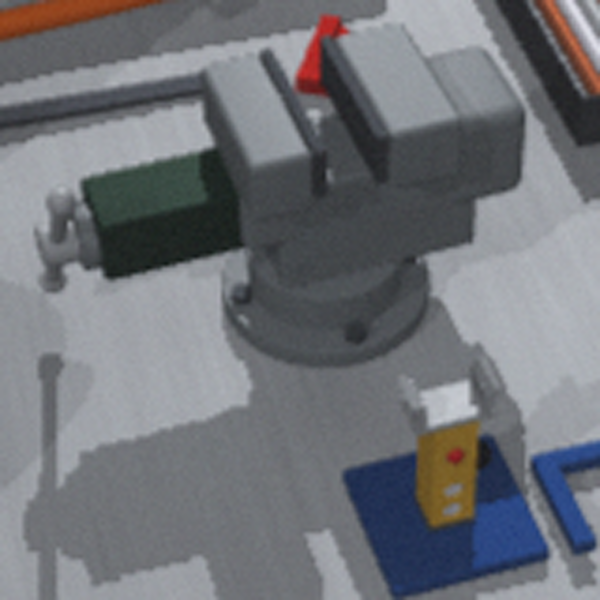

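View pics/c3.png

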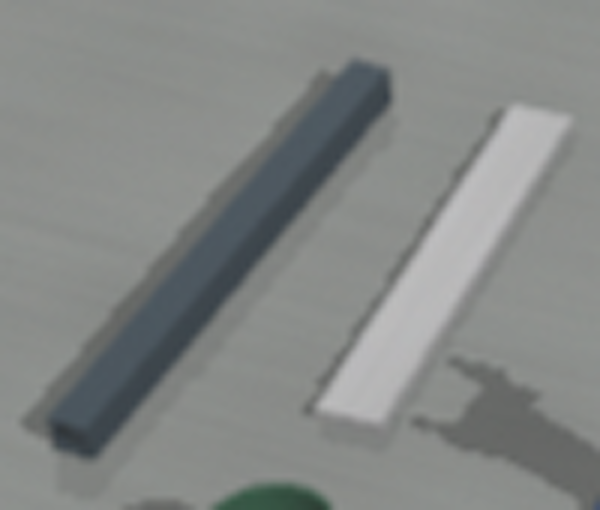

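View pics/c4.png

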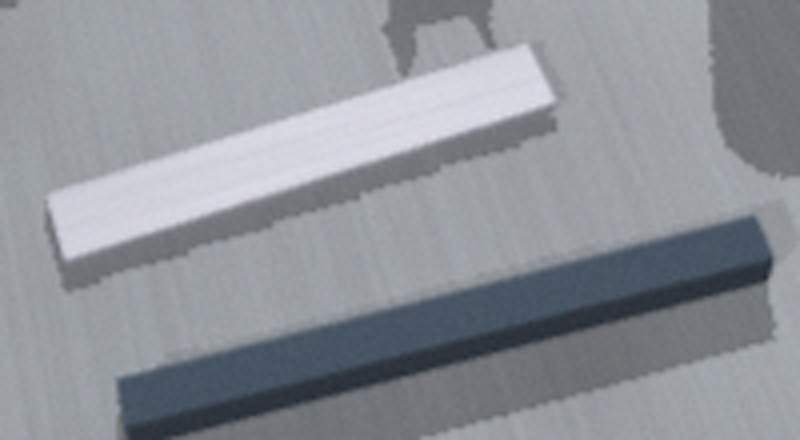

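```bash
python3 - <<'E'
from h import *
S=cam("scene");D=cam("side")
f1=lambda x,y:(220+x/6-.4,190+y/6-.4)
f2=lambda x,y:(230+x/3.75-.4,180+y/3.75-.4)
f3=lambda x,y:(160+x/6-.4,155+y/6-.4)
f4=lambda x,y:(240+x/4-.4,370+y/4-.4)
P=[onz(D,*f2(*q),.012).round(4)[:2] for q in [(345,472),(395,586),(548,546),(490,436)]]
print("plate side",P,np.mean(P,0))
P=[onz(S,*f1(*q),.012).round(4)[:2] for q in [(202,360),(388,414),(462,270)]]
print("plate scene",P,(P[0]+P[2])/2)
P=[onz(D,*f4(*q),.025).round(4)[:2] for q in [(118,378),(755,215),(772,262),(124,425)]]
print("tube side",P,np.mean(P,0))
P=[onz(S,*f3(*q),.025).round(4)[:2] for q in [(355,58),(390,70),(97,430),(52,413)]]
print("tube scene",P,np.mean(P,0))
P=[onz(D,*f2(*q),.195).round(4)[:2] for q in [(262,52),(312,150),(322,40),(375,138),(205,75),(250,193)]]
print("jaw side",P)
P=[onz(S,*f1(*q),.195).round(4)[:2] for q in [(630,175),(598,240),(655,95)]]
print("jaw scene",P)
print("btnb", onz(D,*f2(456,456),.082),"btna",onz(S,*f1(353,228),.082))
E
```

```text
plate side [array([ 0.5425, -0.0214]), array([ 0.5475, -0.1233]), array([ 0.6538, -0.1194]), array([ 0.6479, -0.0175])] [ 0.597925 -0.0704  ]
plate scene [array([ 0.6531, -0.123 ]), array([ 0.652 , -0.0149]), array([ 0.5407, -0.0205])] [ 0.5969  -0.07175]
tube side [array([ 0.3284, -0.3994]), array([ 0.6669, -0.4035]), array([ 0.6646, -0.4301]), array([ 0.3265, -0.4232])] [ 0.4966  -0.41405]
tube scene [array([ 0.3238, -0.4273]), array([ 0.3263, -0.4016]), array([ 0.6631, -0.4006]), array([ 0.6607, -0.4308])] [ 0.493475 -0.415075]
jaw side [array([0.5494, 0.2156]), array([0.5557, 0.1032]), array([0.5936, 0.2172]), array([0.5994, 0.1035]), array([0.505 , 0.2013]), array([0.5058, 0.0728])]
jaw scene [array([0.6131, 0.1055]), array([0.66  , 0.1074]), array([0.5554, 0.0964])]
btnb [ 0.59872845 -0.08585716  0.082     ] btna [ 0.59516162 -0.05692267  0.082     ]
```

>>> drive_tool(rows=[[[0, 0, -1, 0, 0, -0.125, 100], [0, 0, -1, 0, 0, -0.125, 100], [0, 0, -1, 0, 0, -0.125, 100], [0, 0, -1, 0, 0, -0.125, 100], [-0.5, -1, -1, 0, 0, 0, 100], [-0.5, -1, -1, 0, 0, 0, 100], [-0.5, -1, 0, 0, 0, 0, 100], [-0.5, -1, 0, 0, 0, 0, 100], [-0.5, -1, 0, 0, 0, 0, 100], [-0.5, -1, 0, 0, 0, 0, 100], [-0.5, -1, 0, 0, 0, 0, 100], [-0.5, -1, 0, 0, 0, 0, 100], [-0.5, -1, 0, 0, 0, 0, 100], [-0.5, -1, 0, 0, 0, 0, 100], [-0.5, -1, 0, 0, 0, 0, 100], [-0.5, -1, 0, 0, 0, 0, 100], [-0.5, -1, 0, 0, 0, 0, 100], [-0.5, -1, 0, 0, 0, 0, 100], [-0.5, -1, 0, 0, 0, 0, 100], [-0.5, -1, 0, 0, 0, 0, 100]]])

```text
t: 1.82
tcp_pos: [0.5049, 0.1522, 0.3688]
ee_rot: [-3.135, -0.006, -3.088]
force: [0.4, 0.1, 0.3]
width: 1.0
```

>>> drive_tool(rows=[[[-0.5, -1, 0.2, 0, 0, 0, 100], [-0.5, -1, 0.2, 0, 0, 0, 100], [-0.5, -1, 0.2, 0, 0, 0, 100], [-0.5, -1, 0.2, 0, 0, 0, 100], [0, 0, 0, 0, 0, 0, 100], [0, 0, 0, 0, 0, 0, 100]]])

```text
t: 2.32
tcp_pos: [0.5637, 0.0448, 0.3469]
ee_rot: [-3.134, -0.008, -3.093]
force: [-0.3, 0.2, 0.6]
width: 0.999
```

```bash
python3 - <<'E'
from h import *
s=robot.observe();im=robot.snapshot("wrist");cv2.imwrite("pics/w1.png",im[:,:,::-1])
print(s["t"],s["tcp_pos"],s["ee_rot"],s["force"]); import pickle;pickle.dump(s,open("w1.pkl","wb"))
E
```

```text
2.3167 [0.56367934 0.04483769 0.34689494] [-3.13447909 -0.00778581 -3.09294934] [-0.3280587   0.20090877  0.6259619 ]
```

View pics/w1.png

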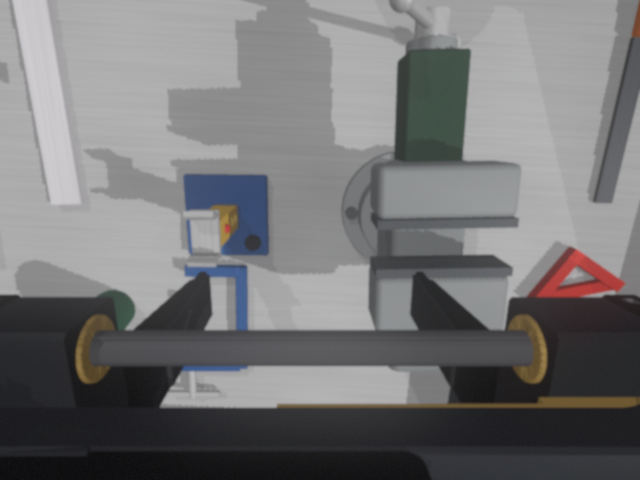

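The wrist view shows the rest plate at (184–268, 175–255), the fork at (204,235), and the jaw gap between v≈222 and v≈262, from u≈372 to u≈518.

```bash
python3 - <<'E'
import cv2
a=cv2.imread("pics/w1.png")
cv2.imwrite("pics/c5.png",cv2.resize(a[165:280,170:285],None,fx=5.2,fy=5.2,interpolation=cv2.INTER_CUBIC))
cv2.imwrite("pics/c6.png",cv2.resize(a[150:290,340:530],None,fx=4.2,fy=4.2,interpolation=cv2.INTER_CUBIC))
E
```

```text
(no output)
```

View pics/c5.png

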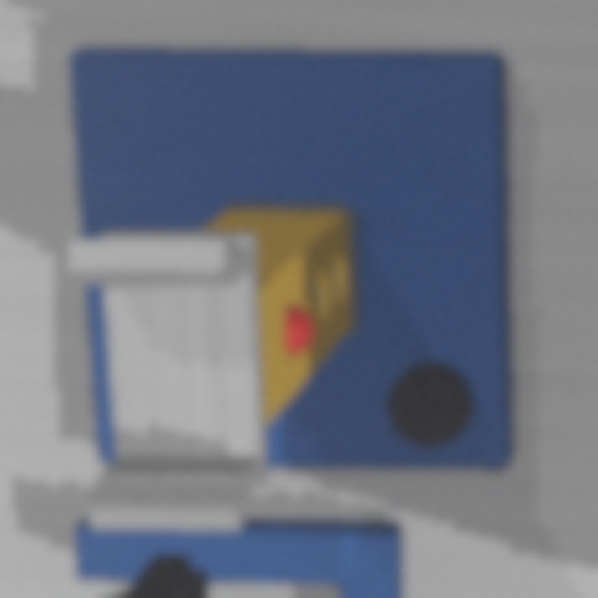

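View pics/c6.png

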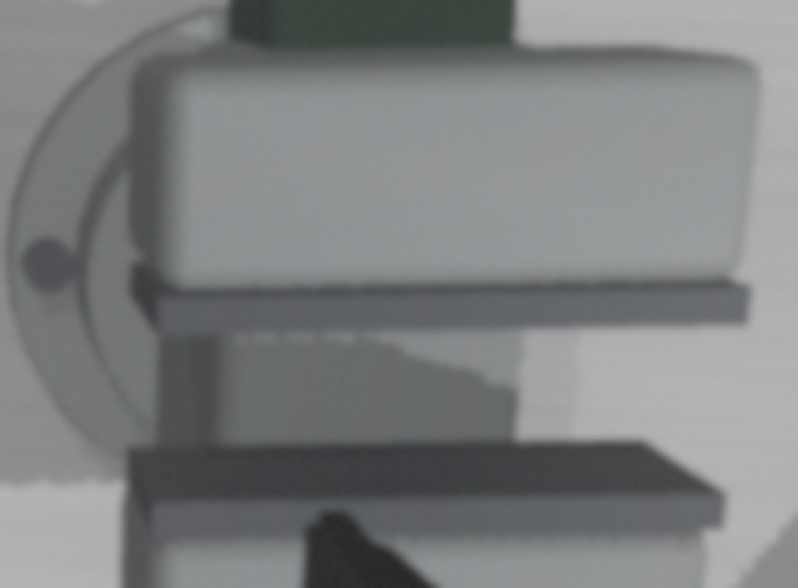

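```bash
python3 - <<'E'
from h import *
import pickle
W=cam("wrist",pickle.load(open("w1.pkl","rb")));D=cam("side");S=cam("scene")
f=lambda x,y:(170+x/5.2-.4,165+y/5.2-.4)
g=lambda x,y:(340+x/4.2-.4,150+y/4.2-.4)
P=np.array([onz(W,*f(*q),.012)[:2] for q in [(73,50),(503,52),(510,467),(103,467)]]);print("plate",P.round(4))
print("centre from 3:",((P[0]+P[2])/2).round(4), "yaw", np.degrees([np.arctan2(-(P[1]-P[0])[0],(P[1]-P[0])[1]),np.arctan2((P[2]-P[1])[1],(P[2]-P[1])[0])]))
J=np.array([onz(W,*g(*q),.195)[:2] for q in [(155,325),(748,323),(150,498),(722,494)]]);print("jaws",J.round(4),J.mean(0))
for a,b in((0,1),(2,3)):
    d=J[b]-J[a];print("yaw",np.degrees(np.arctan2(-d[0],d[1])))
bt=(220+353/6-.4,190+228/6-.4)
print("btn a tri",tri([(W,*f(298,330)),(S,*bt)]), onz(W,*f(298,330),.082))
# seat corners: -x-side lug bottom etc
for z in (.105,.111,.117): print(z,onz(W,*f(262,455),z)[:2],onz(W,*f(110,455),z)[:2],onz(W,*f(258,272),z)[:2])
# lug tops : -x lug top face (68..228,238..275)
for z in (.125,.131,.137): print("lug",z,onz(W,*f(68,240),z)[:2],onz(W,*f(228,240),z)[:2],onz(W,*f(85,520),z)[:2],onz(W,*f(243,522),z)[:2])
E
```

```text
plate [[ 0.5457 -0.1251]
 [ 0.5411 -0.0176]
 [ 0.6494 -0.0138]
 [ 0.6547 -0.1212]]
centre from 3: [ 0.5976 -0.0694] yaw [2.48455078 2.00752766]
jaws [[0.5632 0.0989]
 [0.5569 0.2192]
 [0.6003 0.1012]
 [0.5935 0.2205]] [0.57848945 0.1599656 ]
yaw 2.999994625805314
yaw 3.269428197977726
btn a tri [ 0.59757636 -0.05452089  0.08469417] [ 0.59794315 -0.05403391  0.082     ]
0.105 [ 0.62033977 -0.05695248] [ 0.62195566 -0.08965879] [ 0.58023996 -0.05728855]
0.111 [ 0.61847095 -0.055521  ] [ 0.62006332 -0.08775134] [ 0.57895469 -0.05585218]
0.117 [ 0.61660212 -0.05408952] [ 0.61817098 -0.0858439 ] [ 0.57766943 -0.05441581]
lug 0.125 [ 0.57130169 -0.09024354] [ 0.56975211 -0.05838539] [ 0.62994072 -0.08891312] [ 0.62875573 -0.05628523]
lug 0.131 [ 0.57008761 -0.08822991] [ 0.56856173 -0.05685901] [ 0.62782977 -0.08691983] [ 0.62666291 -0.05479098]
lug 0.137 [ 0.56887353 -0.08621627] [ 0.56737135 -0.05533264] [ 0.62571882 -0.08492654] [ 0.62457008 -0.05329672]
```

```bash
cat >> h.py <<'E'
def delta(pos,yaw,s=None):
    s=s or robot.observe();A=R.from_euler("xyz",s["ee_rot"]);B=R.from_euler("xyz",[np.pi,0,yaw])
    print("t",s["t"],"pos",s["tcp_pos"].round(4),"rot",s["ee_rot"].round(4),"F",s["force"].round(1),"w",s["width"])
    print("shift units",(A.inv().apply(np.array(pos)-s["tcp_pos"])/.025).round(3),"turn",(A.inv()*B).as_rotvec().round(4))
E
python3 -c "
from h import *
delta([.5977,-.070,.20],np.pi+.039)"
```

```text
t 2.3667 pos [0.5636 0.0451 0.3468] rot [-3.1342 -0.008  -3.0924] F [-0.4 -0.5 -0.1] w 0.9987998184542356
shift units [-1.183 -4.62   5.896] turn [-0.0074 -0.0079  0.0102]
```

>>> drive_tool(rows=[[[-0.24, -0.93, 0.8, -0.007, -0.008, 0.01, 100], [-0.24, -0.93, 0.8, 0, 0, 0, 100], [-0.24, -0.93, 0.8, 0, 0, 0, 100], [-0.24, -0.93, 0.8, 0, 0, 0, 100], [-0.24, -0.93, 0.8, 0, 0, 0, 100], [0, 0, 0.9, 0, 0, 0, 100], [0, 0, 0.9, 0, 0, 0, 100], [0, 0, 0, 0, 0, 0, 100], [0, 0, 0, 0, 0, 0, 100]]])

```text
t: 3.12
tcp_pos: [0.5993, -0.0653, 0.2007]
ee_rot: [3.141, 0.007, -3.093]
force: [-0.1, 0.0, 0.2]
width: 1.001
```

```bash
python3 - <<'E'
from h import *
delta([.5977,-.070,.067],np.pi+.039)
s=robot.observe()
ims={n:robot.snapshot(n) for n in("wrist","side","scene")}
cv2.imwrite("pics/w2.png",ims["wrist"][:,:,::-1])
a=cv2.resize(ims["side"][180:360,250:450,::-1],None,fx=3,fy=3,interpolation=cv2.INTER_CUBIC);cv2.imwrite("pics/s2.png",a)
import pickle;pickle.dump(s,open("w2.pkl","wb"))
E
```

```text
t 3.1167 pos [ 0.5993 -0.0653  0.2007] rot [ 3.1409  0.0074 -3.0928] F [-0.1  0.   0.2] w 1.0007993707841811
shift units [ 0.114 -0.187  5.348] turn [0.0007 0.0074 0.0098]
```

View pics/w2.png

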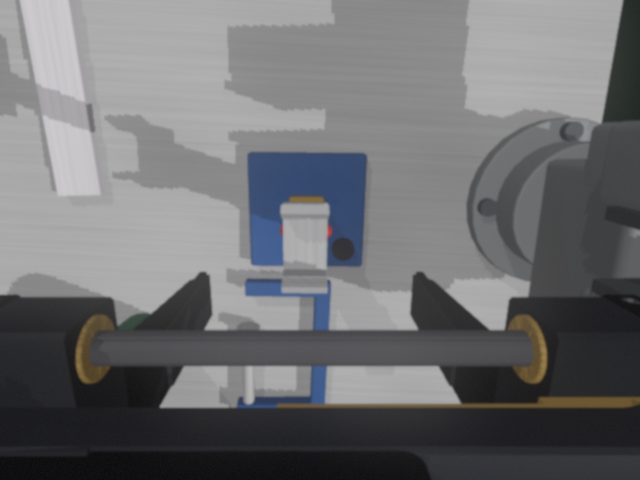

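View pics/s2.png

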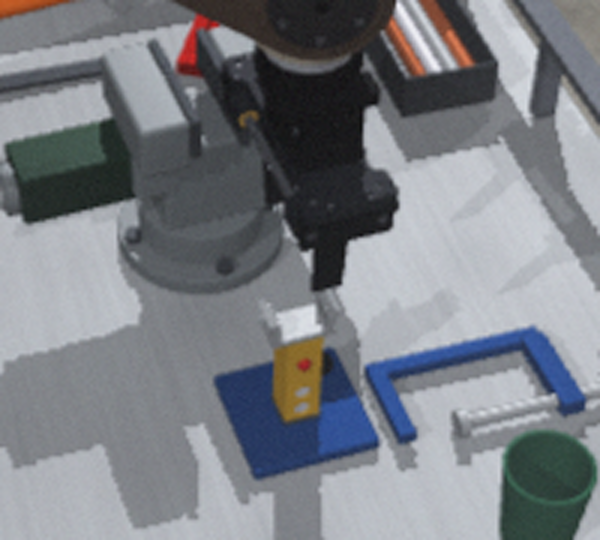

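```bash
python3 - <<'E'
from h import *
import pickle
s=pickle.load(open("w2.pkl","rb"));W=cam("wrist",s)
print("plate",[onz(W,*q,.012)[:2].round(4) for q in[(248.5,153),(367,153),(366,266),(250,266)]])
print("lug",[onz(W,*q,.131)[:2].round(4) for q in[(281,205),(330,205),(283,292),(328,292)]])
print("btn",[onz(W,*q,.082)[:2].round(4) for q in[(282,231),(331,231)]])
print("tcp proj",proj(W,[s["tcp_pos"]]))
im=cv2.imread("pics/w2.png");cv2.imwrite("pics/c7.png",cv2.resize(im[140:310,235:405],None,fx=3.5,fy=3.5,interpolation=cv2.INTER_CUBIC))
E
```

```text
plate [array([ 0.5465, -0.1255]), array([ 0.5414, -0.018 ]), array([ 0.6498, -0.0096]), array([ 0.6552, -0.1235])]
lug [array([ 0.5704, -0.0866]), array([ 0.5689, -0.0558]), array([ 0.6293, -0.0837]), array([ 0.6279, -0.0536])]
btn [array([ 0.5999, -0.0886]), array([ 0.5982, -0.0509])]
tcp proj [[313.31781619 294.14824572]]
```

View pics/c7.png

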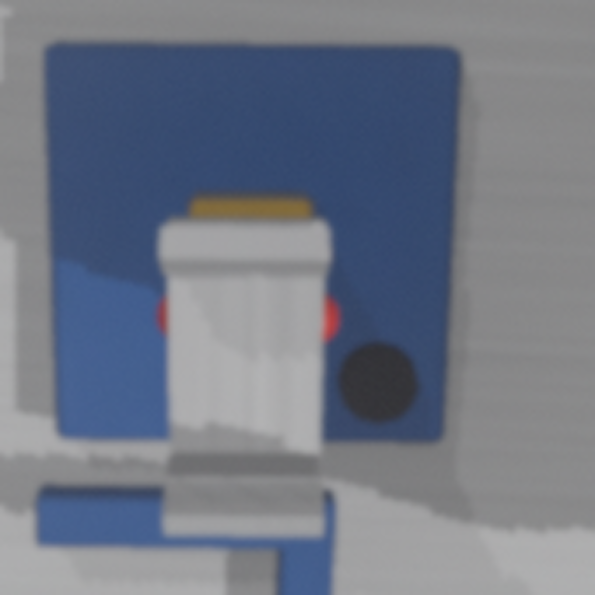

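>>> drive_tool(rows=[[[0.08, -0.19, 0.3, 0, 0.005, 0.009, 100], [0, 0, 0.7, 0, 0, 0, 100], [0, 0, 0.7, 0, 0, 0, 100], [0, 0, 0.7, 0, 0, 0, 100], [0, 0, 0.7, 0, 0, 0, 100], [0, 0, 0.7, 0, 0, 0, 100], [0, 0, 0, 0, 0, 0, 100], [0, 0, 0, 0, 0, 0, 100]]])

```text
t: 3.93
tcp_pos: [0.602, -0.0709, 0.1111]
ee_rot: [-3.137, 0.018, -3.102]
force: [0.2, 0.2, 0.9]
width: 0.999
```

```bash
python3 -c "
from h import *
delta([.5985,-.070,.067],np.pi+.04)"
```

```text
t 3.9333 pos [ 0.602  -0.0709  0.1111] rot [-3.1372  0.0184 -3.102 ] F [0.2 0.2 0.9] w 0.9985258191349707
shift units [0.17  0.048 1.762] turn [-0.0044  0.0183 -0.0005]
```

>>> drive_tool(rows=[[[0.17, 0.05, 0.4, -0.004, 0.018, 0, 100], [0, 0, 0.5, 0, 0, 0, 100], [0, 0, 0.5, 0, 0, 0, 100], [0, 0, 0.35, 0, 0, 0, 100], [0, 0, 0, 0, 0, 0, 100], [0, 0, 0, 0, 0, 0, 100]]])

```text
t: 4.43
tcp_pos: [0.5988, -0.0701, 0.0662]
ee_rot: [-3.14, 0.003, -3.102]
force: [0.4, -0.1, -0.5]
width: 0.998
```

```bash
python3 -c "
from h import *
delta([.5985,-.070,.067],np.pi+.04)"
```

```text
t 4.4333 pos [ 0.5988 -0.0701  0.0662] rot [-3.1403e+00  2.9000e-03 -3.1022e+00] F [ 0.4 -0.1 -0.5] w 0.9979928906311839
shift units [ 0.011  0.003 -0.03 ] turn [-0.0013  0.0029 -0.0007]
```

>>> drive_tool(rows=[[[0, 0, 0, 0, 0, 0, 45], [0, 0, 0, 0, 0, 0, 40], [0, 0, 0, 0, 0, 0, 35], [0, 0, 0, 0, 0, 0, 20], [0, 0, 0, 0, 0, 0, 0], [0, 0, 0, 0, 0, 0, 0], [0, 0, 0, 0, 0, 0, 0], [0, 0, 0, 0, 0, 0, 0], [0, 0, 0, 0, 0, 0, 0], [0, 0, 0, 0, 0, 0, 0]]], newtons=25)

```text
t: 5.27
tcp_pos: [0.5996, -0.0702, 0.0679]
ee_rot: [-3.14, 0.005, -3.102]
force: [-0.4, -1.1, 0.1]
width: 0.356
```

```bash
python3 -c "
from h import *
delta([.5985,-.070,.067],np.pi+.04)
cv2.imwrite('pics/w3.png',robot.snapshot('wrist')[:,:,::-1])"
```

```text
t 5.2667 pos [ 0.5996 -0.0702  0.0679] rot [-3.1397  0.0055 -3.1022] F [-0.4 -1.1  0.1] w 0.356333523908014
shift units [0.045 0.009 0.037] turn [-0.0019  0.0055 -0.0006]
```

View pics/w3.png

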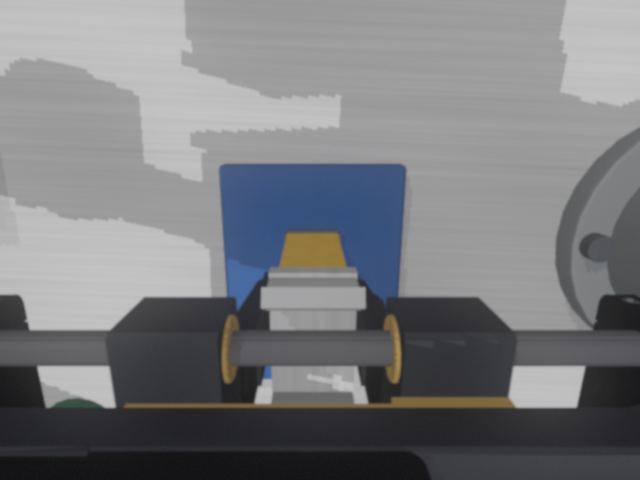

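>>> drive_tool(rows=[[[0, 0, 0, 0, 0, 0, 0], [0, 0, 0, 0, 0, 0, 0], [0, 0, 0, 0, 0, 0, 0], [0, 0, 0, 0, 0, 0, 0]]])

```text
t: 5.65
tcp_pos: [0.5996, -0.0695, 0.0675]
ee_rot: [-3.141, 0.005, -3.103]
force: [0.9, 0.2, -0.8]
width: 0.315
```

>>> drive_tool(rows=[[[0, 0, -0.08, 0, 0, 0, 0], [0, 0, -0.08, 0, 0, 0, 0], [0, 0, -0.08, 0, 0, 0, 0], [0, 0, -0.08, 0, 0, 0, 0]]])

```text
t: 5.98
tcp_pos: [0.5995, -0.0695, 0.0739]
ee_rot: [-3.141, 0.004, -3.103]
force: [5.3, 0.7, -17.3]
width: 0.316
```

>>> drive_tool(rows=[[[0, 0, -0.08, 0, 0, 0, 0], [0, 0, -0.08, 0, 0, 0, 0], [0, 0, -0.08, 0, 0, 0, 0]]])

```text
t: 6.23
tcp_pos: [0.5995, -0.0695, 0.0794]
ee_rot: [-3.141, 0.003, -3.103]
force: [3.3, 0.2, -8.2]
width: 0.314
```

```bash
python3 -c "
from h import *
im=robot.snapshot('wrist')[:,:,::-1]
b=cv2.imread('pics/w3.png')
cv2.imwrite('pics/w4.png',np.vstack([b[200:480,:],im[200:480,:]]))
cv2.imwrite('pics/s4.png',cv2.resize(robot.snapshot('side')[240:360,290:440,::-1],None,fx=4,fy=4,interpolation=cv2.INTER_CUBIC))"
```

```text
(no output)
```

View pics/w4.png

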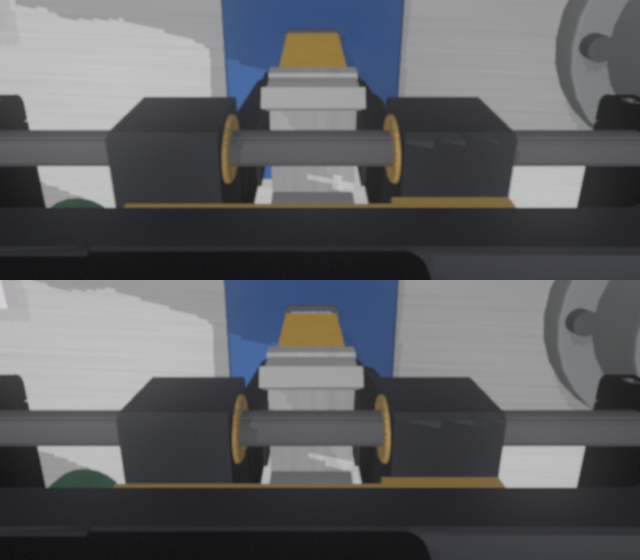

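View pics/s4.png

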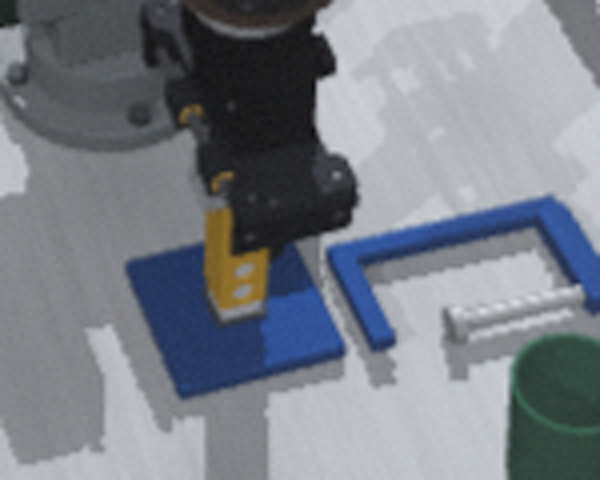

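>>> drive_tool(rows=[[[0, 0, -0.08, 0, 0, 0, 0], [0, 0, -0.08, 0, 0, 0, 0], [0, 0, -0.08, 0, 0, 0, 0], [0, 0, -0.08, 0, 0, 0, 0], [0, 0, -0.08, 0, 0, 0, 0], [0, 0, -0.08, 0, 0, 0, 0]]], newtons=16)

```text
t: 6.83
tcp_pos: [0.5995, -0.0695, 0.0931]
ee_rot: [-3.141, 0.004, -3.103]
force: [3.2, 0.3, -7.8]
width: 0.315
```

>>> drive_tool(rows=[[[0, 0, -0.05, 0, 0, 0, 0], [0, 0, -0.05, 0, 0, 0, 0], [0, 0, -0.05, 0, 0, 0, 0]]])

```text
t: 7.08
tcp_pos: [0.5995, -0.0695, 0.0976]
ee_rot: [-3.141, 0.004, -3.103]
force: [2.7, 0.2, -6.1]
width: 0.317
```

>>> drive_tool(rows=[[[0, 0, -0.03, 0, 0, 0, 0], [0, 0, -0.03, 0, 0, 0, 0]]])

```text
t: 7.25
tcp_pos: [0.5995, -0.0695, 0.0998]
ee_rot: [-3.141, 0.005, -3.103]
force: [1.7, 1.1, -2.4]
width: 0.316
```

>>> drive_tool(rows=[[[0, 0, -0.02, 0, 0, 0, 0], [0, 0, 0, 0, 0, 0, 0]]])

```text
t: 7.42
tcp_pos: [0.5996, -0.0695, 0.1019]
ee_rot: [-3.141, 0.006, -3.103]
force: [-2.1, 2.0, 5.4]
width: 0.315
```

```bash
python3 -c "
from h import *
delta([.5985,-.070,.067],np.pi+.04)
cv2.imwrite('pics/s5.png',cv2.resize(robot.snapshot('side')[230:350,290:440,::-1],None,fx=5,fy=5,interpolation=cv2.INTER_CUBIC))"
```

```text
t 7.4167 pos [ 0.5996 -0.0695  0.1019] rot [-3.1409  0.0056 -3.1027] F [-2.1  2.   5.4] w 0.31539043141648077
shift units [ 0.053 -0.016  1.396] turn [-0.0007  0.0056 -0.0011]
```

View pics/s5.png

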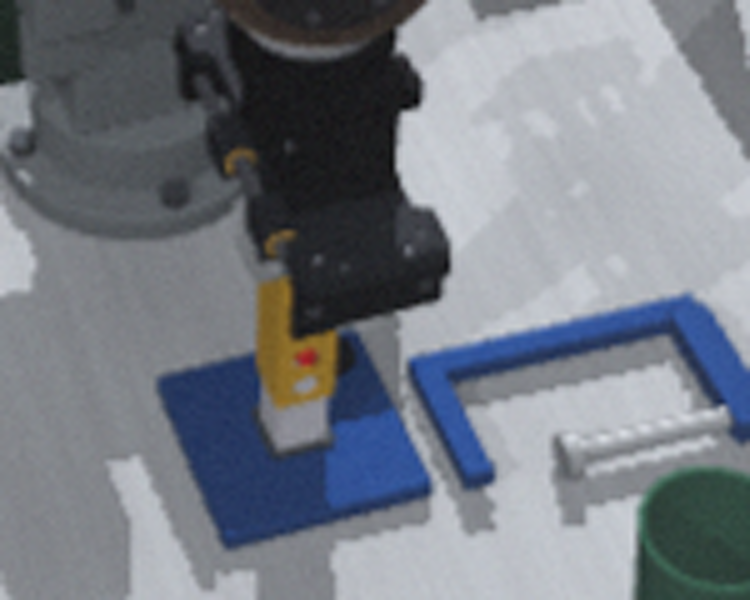

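Button b now shows red in the middle hole at (305,357), and the upward push on the tool (+5 N) fits the pop. I'll release.

>>> drive_tool(rows=[[[0, 0, 0, 0, 0, 0, 60], [0, 0, 0, 0, 0, 0, 100], [0, 0, 0, 0, 0, 0, 100], [0, 0, 0, 0, 0, 0, 100], [0, 0, 0, 0, 0, 0, 100], [0, 0, 0, 0, 0, 0, 100], [0, 0, 0, 0, 0, 0, 100], [0, 0, 0, 0, 0, 0, 100], [0, 0, 0, 0, 0, 0, 100]]])

```text
t: 8.22
tcp_pos: [0.5992, -0.07, 0.1033]
ee_rot: [-3.14, 0.006, -3.103]
force: [-0.5, -0.1, -0.6]
width: 0.89
```

```bash
python3 -c "
from h import *
delta([.5985,-.070,.067],np.pi+.04)
cv2.imwrite('pics/s6.png',cv2.resize(robot.snapshot('side')[230:350,290:440,::-1],None,fx=5,fy=5,interpolation=cv2.INTER_CUBIC))"
```

```text
t 8.2167 pos [ 0.5992 -0.07    0.1033] rot [-3.14    0.0055 -3.1026] F [-0.5 -0.1 -0.6] w 0.8898924474253692
shift units [0.036 0.003 1.45 ] turn [-0.0016  0.0055 -0.001 ]
```

View pics/s6.png

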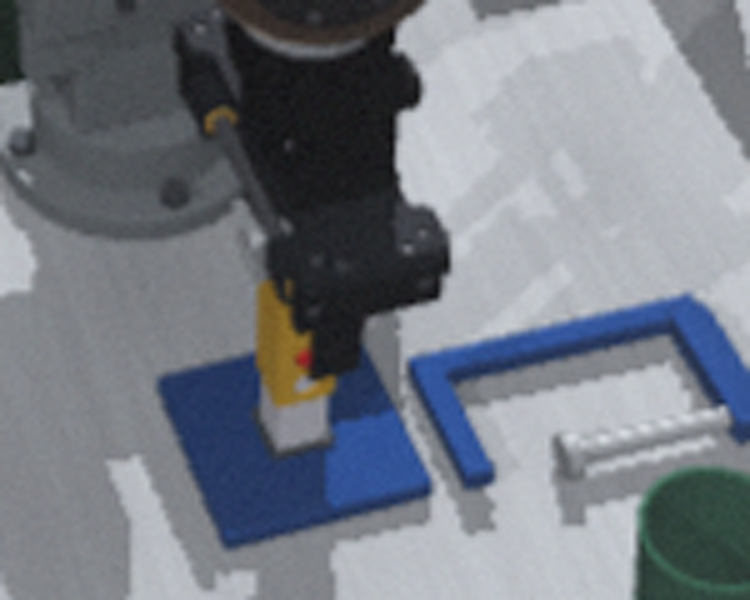

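>>> drive_tool(rows=[[[0, 0, -0.9, 0, 0.005, 0, 100], [0, 0, -0.9, 0, 0, 0, 100], [0, 0, -0.9, 0, 0, 0, 100], [0, 0, -0.9, 0, 0, 0, 100], [0, 0, -0.9, 0, 0, 0, 100], [0, 0, -0.9, 0, 0, 0, 100], [0.2, -1, -0.9, 0, 0, 0, 100], [0.2, -1, 0, 0, 0, 0, 100], [0.2, -1, 0, 0, 0, 0, 100], [0.2, -1, 0, 0, 0, 0, 100], [0.2, -1, 0, 0, 0, 0, 100], [0.2, -1, 0, 0, 0, 0, 100], [0.2, -1, 0, 0, 0, 0, 100], [0.2, -1, 0, 0, 0, 0, 100], [0.2, -1, 0, 0, 0, 0, 100], [0.2, -1, 0, 0, 0, 0, 100], [0.2, -1, 0, 0, 0, 0, 100], [0.2, -1, 0, 0, 0, 0, 100], [0.2, -1, 0, 0, 0, 0, 100]]])

```text
t: 9.85
tcp_pos: [0.5447, -0.4068, 0.2697]
ee_rot: [-3.14, -0.001, -3.095]
force: [1.3, -0.0, -0.3]
width: 1.003
```

```bash
python3 -c "
from h import *
delta([.495,-.4145,.15],np.pi)"
```

```text
t 9.85 pos [ 0.5447 -0.4068  0.2697] rot [-3.1401e+00 -7.0000e-04 -3.0950e+00] F [ 1.3 -0.  -0.3] w 1.0029640236246957
shift units [ 1.995 -0.208  4.791] turn [-0.0015 -0.0007  0.0466]
```

>>> drive_tool(rows=[[[0.5, 0, 0, 0, 0, 0.045, 100], [0.5, -0.1, 0, 0, 0, 0, 100], [0.5, -0.1, 0, 0, 0, 0, 100], [0.4, 0, 0, 0, 0, 0, 100], [0, 0, 0, 0, 0, 0, 100], [0, 0, 0, 0, 0, 0, 100]]])

```text
t: 10.35
tcp_pos: [0.4918, -0.4166, 0.2684]
ee_rot: [-3.141, -0.002, 3.141]
force: [0.1, 0.3, -0.1]
width: 1.001
```

```bash
python3 -c "
from h import *
import pickle
delta([.495,-.4145,.15],np.pi)
s=robot.observe();pickle.dump(s,open('w7.pkl','wb'))
cv2.imwrite('pics/w7.png',robot.snapshot('wrist')[:,:,::-1])
a=robot.snapshot('side')[170:350,230:430,::-1];cv2.imwrite('pics/s7.png',cv2.resize(a,None,fx=3.3,fy=3.3,interpolation=cv2.INTER_CUBIC))"
```

```text
t 10.35 pos [ 0.4918 -0.4166  0.2684] rot [-3.1406e+00 -2.0000e-03  3.1414e+00] F [ 0.1  0.3 -0.1] w 1.0011820876359707
shift units [-0.136  0.091  4.736] turn [-0.001  -0.002  -0.0002]
```

View pics/w7.png

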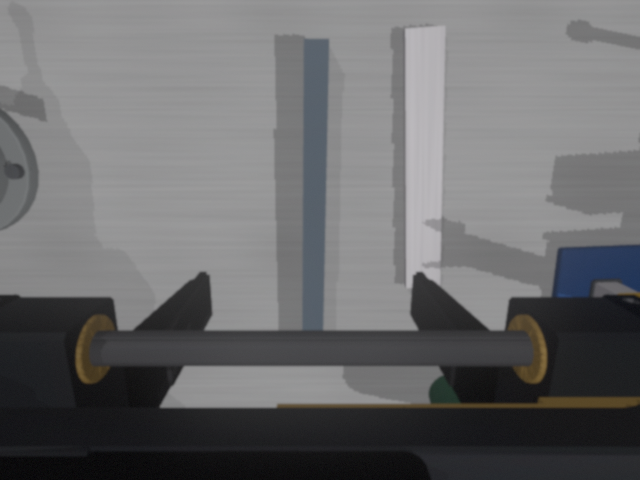

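View pics/s7.png

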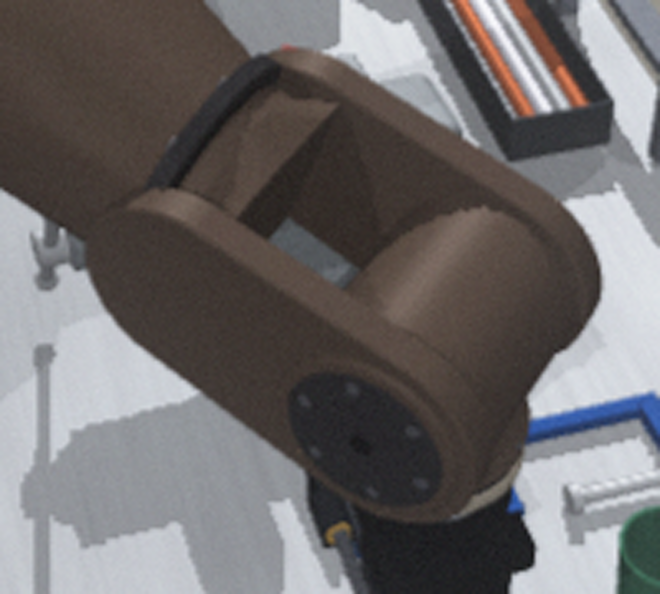

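```bash
python3 - <<'E'
from h import *
import pickle
s=pickle.load(open("w7.pkl","rb"));W=cam("wrist",s)
im=cv2.imread("pics/w7.png").astype(int)
cs=[]
for v in range(50,325,10):
    r=im[v,290:345].sum(1); sat=im[v,290:345,0]-im[v,290:345,2]; ii=np.where(sat>12)[0]
    if len(ii)>5: cs.append(onz(W,290+ii.mean(),v,.025)); 
cs=np.array(cs);print(len(cs),np.polyfit(cs[:,0],cs[:,1],1),[onz(W,290,v,.025).round(4) for v in (38,39,40)], cs[[0,10,-1]].round(4))
p=np.polyfit(cs[:,0],cs[:,1],1);print("y at .4955",np.polyval(p,.4955))
E
```

```text
28 [-0.01230042 -0.40866546] [array([ 0.3274, -0.438 ,  0.025 ]), array([ 0.3283, -0.438 ,  0.025 ]), array([ 0.3292, -0.438 ,  0.025 ])] [[ 0.3382 -0.4131  0.025 ]
 [ 0.4338 -0.414   0.025 ]
 [ 0.629  -0.4162  0.025 ]]
y at .4955 -0.4147603113289218
```

>>> drive_tool(rows=[[[-0.18, 0.07, 0.8, 0, 0, 0.012, 90], [0, 0, 0.9, 0, 0, 0, 90], [0, 0, 0.9, 0, 0, 0, 90], [0, 0, 0.9, 0, 0, 0, 90], [0, 0, 0.9, 0, 0, 0, 90], [0, 0, 0.9, 0, 0, 0, 90], [0, 0, 0.9, 0, 0, 0, 90], [0, 0, 0.9, 0, 0, 0, 90], [0, 0, 0, 0, 0, 0, 90], [0, 0, 0, 0, 0, 0, 90]]])

```text
t: 11.28
tcp_pos: [0.5049, -0.4122, 0.0865]
ee_rot: [-3.135, 0.005, 3.14]
force: [0.4, 0.1, -0.2]
width: 0.901
```

```bash
python3 -c "
from h import *
delta([.4965,-.4148,.007],np.pi-.012)"
```

```text
t 11.2833 pos [ 0.5049 -0.4122  0.0865] rot [-3.135   0.0048  3.1399] F [ 0.4  0.1 -0.2] w 0.9008978478295505
shift units [ 0.35  -0.084  3.178] turn [-0.0065  0.0048  0.0102]
```

>>> drive_tool(rows=[[[0.35, -0.08, 0.6, -0.006, 0.005, 0.01, 80], [0, 0, 0.6, 0, 0, 0, 80], [0, 0, 0.6, 0, 0, 0, 80], [0, 0, 0.6, 0, 0, 0, 80], [0, 0, 0.4, 0, 0, 0, 80], [0, 0, 0, 0, 0, 0, 80]]])

```text
t: 11.78
tcp_pos: [0.4971, -0.4167, 0.0181]
ee_rot: [-3.135, 0.005, 3.129]
force: [-0.8, -0.1, 0.1]
width: 0.801
```

```bash
python3 -c "
from h import *
delta([.4965,-.4148,.007],np.pi-.012)"
```

```text
t 11.7833 pos [ 0.4971 -0.4167  0.0181] rot [-3.1355  0.0055  3.1291] F [-0.8 -0.1  0.1] w 0.8005800347586948
shift units [0.027 0.077 0.444] turn [-0.0061  0.0055 -0.0005]
```

>>> drive_tool(rows=[[[0.03, 0.08, 0.25, -0.006, 0.005, 0, 70], [0, 0, 0.19, 0, 0, 0, 60], [0, 0, 0, 0, 0, 0, 45], [0, 0, 0, 0, 0, 0, 35]]], newtons=40)

```text
t: 12.12
tcp_pos: [0.4967, -0.4156, 0.0082]
ee_rot: [-3.14, 0.002, 3.128]
force: [-0.2, -0.7, 0.4]
width: 0.577
```

>>> drive_tool(rows=[[[0, 0, 0, 0, 0, 0, 20], [0, 0, 0, 0, 0, 0, 10], [0, 0, 0, 0, 0, 0, 10], [0, 0, 0, 0, 0, 0, 10], [0, 0, 0, 0, 0, 0, 10], [0, 0, 0, 0, 0, 0, 10], [0, 0, 0, 0, 0, 0, 10], [0, 0, 0, 0, 0, 0, 10]]])

```text
t: 12.78
tcp_pos: [0.4972, -0.4158, 0.0098]
ee_rot: [-3.139, 0.003, 3.129]
force: [-1.1, -0.6, -1.2]
width: 0.261
```

```bash
python3 -c "
from h import *
delta([.4965,-.4148,.007],np.pi-.012)"
```

```text
t 12.7833 pos [ 0.4972 -0.4158  0.0098] rot [-3.1388  0.0033  3.1287] F [-1.1 -0.6 -1.2] w 0.26134994680812085
shift units [0.031 0.04  0.112] turn [-0.0028  0.0033 -0.0009]
```

>>> drive_tool(rows=[[[0, 0, -0.2, 0, 0, 0, 10], [0, 0, -0.4, 0, 0, 0, 10], [0, 0, -0.7, 0, 0, 0, 10], [0, 0, -0.9, 0, 0, 0, 10], [0, 0, -0.9, 0, 0, 0, 10], [0, 0, -0.9, 0, 0, 0, 10], [0, 0, -0.9, 0, 0, 0, 10], [0, 0, -0.9, 0, 0, 0.05, 10], [0, 0, -0.9, 0, 0, 0.08, 10], [0, 0, -0.9, 0, 0, 0.1, 10], [0, 0, -0.9, 0, 0, 0.1, 10], [0, 0, -0.9, 0, 0, 0.1, 10], [0, 0, -0.9, 0, 0, 0.1, 10], [0, 0, -0.9, 0, 0, 0.1, 10], [0, 0, -0.6, 0, 0, 0.1, 10], [0, 0, -0.3, 0, 0, 0.1, 10], [0, 0, 0, 0, 0, 0.1, 10], [0, 0, 0, 0, 0, 0.1, 10], [0, 0, 0, 0, 0, 0.1, 10], [0, 0, 0, 0, 0, 0.1, 10]]])

```text
t: 14.45
tcp_pos: [0.4913, -0.4102, 0.3414]
ee_rot: [3.14, 0.003, 1.843]
force: [-0.8, -0.5, -2.9]
width: 0.26
```

```bash
python3 -c "
from h import *
delta([.5888,.045,.30],np.pi/2+.075)
cv2.imwrite('pics/w8.png',robot.snapshot('wrist')[:,:,::-1])"
```

```text
t 14.45 pos [ 0.4913 -0.4102  0.3414] rot [3.1401e+00 2.7000e-03 1.8428e+00] F [-0.8 -0.5 -2.9] w 0.2604146919883193
shift units [16.493  8.648  1.622] turn [0.0018 0.0026 0.197 ]
```

View pics/w8.png

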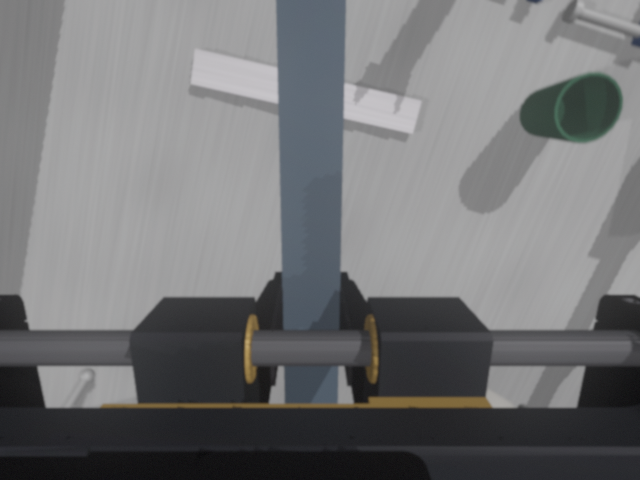

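>>> drive_tool(rows=[[[0, 0, 0, 0, 0, 0.1, 10], [0.2, 0, 0, 0, 0, 0.09, 10], [0.5, 0.2, 0, 0, 0, 0, 10], [0.8, 0.3, 0, 0, 0, 0, 10], [0.95, 0.3, 0, 0, 0, 0, 10], [0.95, 0.3, 0, 0, 0, 0, 10], [0.95, 0.3, 0, 0, 0, 0, 10], [0.95, 0.3, 0, 0, 0, 0, 10], [0.95, 0.3, 0, 0, 0, 0, 10], [0.95, 0.3, 0, 0, 0, 0, 10], [0.95, 0.3, 0, 0, 0, 0, 10], [0.95, 0.3, 0, 0, 0, 0, 10], [0.95, 0.3, 0, 0, 0, 0, 10], [0.95, 0.3, 0, 0, 0, 0, 10], [0.95, 0.3, 0, 0, 0, 0, 10], [0.95, 0.3, 0, 0, 0, 0, 10], [0.95, 0.3, 0, 0, 0, 0, 10], [0.7, 0.2, 0, 0, 0, 0, 10], [0.3, 0.1, 0, 0, 0, 0, 10], [0, 0, 0, 0, 0, 0, 10]]])

```text
t: 16.17
tcp_pos: [0.5634, 0.0045, 0.348]
ee_rot: [3.139, -0.0, 1.734]
force: [0.2, -0.9, -3.2]
width: 0.259
```

```bash
python3 -c "
from h import *
delta([.5888,.045,.25],np.pi/2+.075)"
```

```text
t 16.1667 pos [0.5634 0.0045 0.348 ] rot [ 3.1392e+00 -3.0000e-04  1.7335e+00] F [ 0.2 -0.9 -3.2] w 0.2593991536726451
shift units [1.434 1.255 3.924] turn [ 0.0024 -0.0004  0.0877]
```

>>> drive_tool(rows=[[[0.4, 0.35, 0.4, 0.002, 0, 0.045, 10], [0.4, 0.35, 0.6, 0, 0, 0.043, 10], [0.35, 0.3, 0.6, 0, 0, 0, 10], [0.3, 0.2, 0.6, 0, 0, 0, 10], [0, 0, 0.6, 0, 0, 0, 10], [0, 0, 0.4, 0, 0, 0, 10], [0, 0, 0, 0, 0, 0, 10], [0, 0, 0, 0, 0, 0, 10]]])

```text
t: 16.83
tcp_pos: [0.5891, 0.0411, 0.2673]
ee_rot: [3.139, 0.002, 1.657]
force: [-0.6, -0.2, -2.4]
width: 0.26
```

```bash
python3 -c "
from h import *
import pickle
delta([.5888,.045,.25],np.pi/2+.075)
s=robot.observe();pickle.dump(s,open('w9.pkl','wb'))
cv2.imwrite('pics/w9.png',robot.snapshot('wrist')[:,:,::-1])
cv2.imwrite('pics/s9.png',cv2.resize(robot.snapshot('side')[140:350,220:440,::-1],None,fx=2.8,fy=2.8))
cv2.imwrite('pics/e9.png',cv2.resize(robot.snapshot('scene')[150:310,200:420,::-1],None,fx=3.5,fy=3.5))
"
```

```text
t 16.8333 pos [0.5891 0.0411 0.2673] rot [3.1388e+00 2.1000e-03 1.6568e+00] F [-0.6 -0.2 -2.4] w 0.2596090088878728
shift units [0.157 0.001 0.693] turn [0.0028 0.0021 0.011 ]
```

View pics/w9.png

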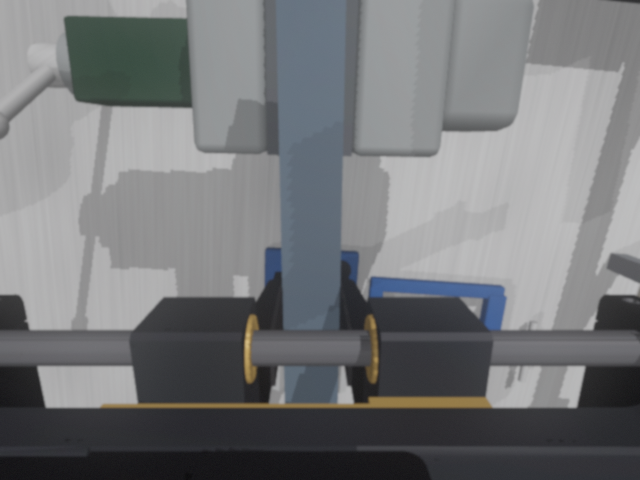

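View pics/s9.png

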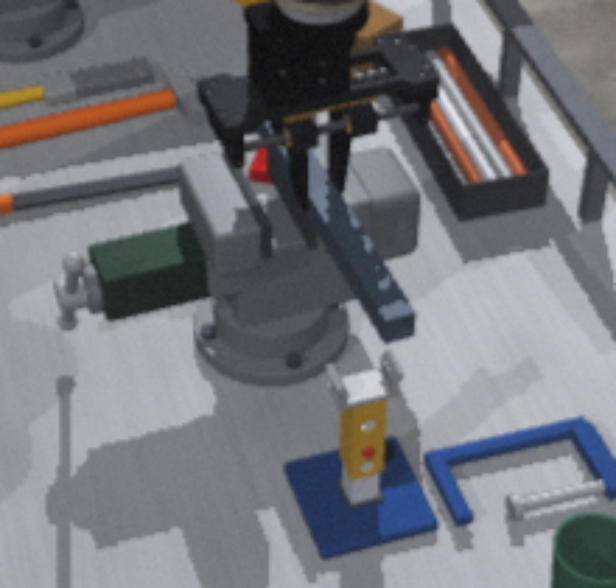

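View pics/e9.png

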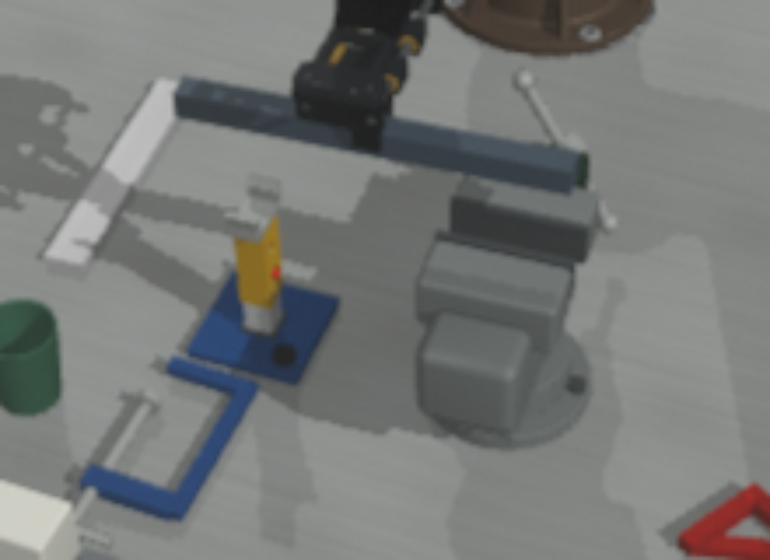

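```bash
python3 - <<'E'
from h import *
import pickle
im=cv2.imread("pics/w9.png");cv2.imwrite("pics/c9.png",cv2.resize(im[0:300,230:400],None,fx=2,fy=2,interpolation=cv2.INTER_CUBIC)) 
cv2.imwrite("pics/c9b.png",cv2.resize(im[0:170,240:380],None,fx=5,fy=3.5,interpolation=cv2.INTER_CUBIC))
s=pickle.load(open("w9.pkl","rb"));W=cam("wrist",s)
# predicted tube top & gap edges
T=R.from_euler("xyz",s["ee_rot"])
tp=s["tcp_pos"];
for lx in (0,.05,.1,.17):
    print(lx,proj(W,tp+T.apply([[lx,-.0125,-.0152],[lx,.0125,-.0152]])).round(1).tolist())
yv=.054;c=np.array([.5785,.16]);ax=np.array([-np.sin(yv),np.cos(yv)]);nx=np.array([np.cos(yv),np.sin(yv)])
for t in(-.06,0,.06): print(t,proj(W,[np.r_[c+ax*t+nx*k*.018,.195] for k in(-1,1)]).round(1).tolist())
E
```

```text
0 [[282.2, 306.2], [339.5, 306.1]]
0.05 [[279.6, 191.8], [341.7, 191.7]]
0.1 [[276.5, 56.5], [344.4, 56.4]]
0.17 [[271.2, -180.7], [349.0, -180.8]]
-0.06 [[277.2, 155.3], [335.8, 157.1]]
0 [[278.1, 48.4], [340.7, 50.5]]
0.06 [[279.0, -74.8], [346.5, -72.2]]
```

View pics/c9b.png

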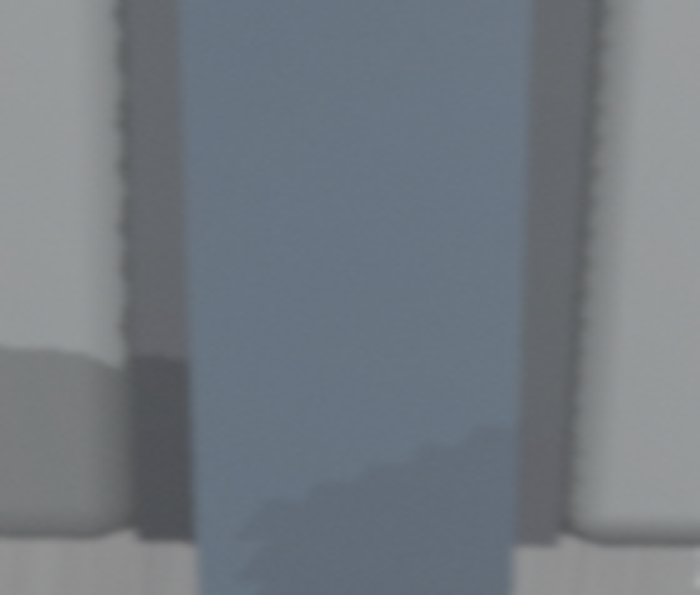

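>>> drive_tool(rows=[[[0.08, 0, 0.3, 0.003, 0.002, 0.011, 10], [0, 0, 0.4, 0, 0, 0, 10], [0, 0, 0.4, 0, 0, 0, 10], [0, 0, 0.4, 0, 0, 0, 10], [0, 0, 0.2, 0, 0, 0, 10], [0, 0, 0, 0, 0, 0, 10]]])

```text
t: 17.48
tcp_pos: [0.5895, 0.0431, 0.2229]
ee_rot: [3.138, 0.0, 1.644]
force: [-0.4, -0.2, -3.4]
width: 0.259
```

```bash
python3 -c "
from h import *
delta([.5888,.044,.165],np.pi/2+.075)"
```

```text
t 17.4833 pos [0.5895 0.0431 0.2229] rot [3.1376e+00 3.0000e-04 1.6439e+00] F [-0.4 -0.2 -3.4] w 0.25910619005486035
shift units [ 0.04  -0.033  2.315] turn [ 0.004   0.0003 -0.0019]
```

>>> drive_tool(rows=[[[0, -0.03, 0.25, 0.004, 0, 0, 10], [0, 0, 0.25, 0, 0, 0, 10], [0, 0, 0.25, 0, 0, 0, 10], [0, 0, 0.25, 0, 0, 0, 10], [0, 0, 0.25, 0, 0, 0, 10], [0, 0, 0.2, 0, 0, 0, 10], [0, 0, 0.2, 0, 0, 0, 10], [0, 0, 0.1, 0, 0, 0, 10], [0, 0, 0, 0, 0, 0, 10]]])

```text
t: 18.23
tcp_pos: [0.5888, 0.043, 0.1739]
ee_rot: [-3.141, 0.0, 1.644]
force: [-0.7, -0.0, -3.1]
width: 0.258
```

```bash
python3 -c "
from h import *
delta([.5888,.044,.155],np.pi/2+.075)
cv2.imwrite('pics/s10.png',cv2.resize(robot.snapshot('side')[140:350,220:440,::-1],None,fx=2.8,fy=2.8,interpolation=cv2.INTER_CUBIC))
cv2.imwrite('pics/w10.png',robot.snapshot('wrist')[:,:,::-1])
"
```

```text
t 18.2333 pos [0.5888 0.043  0.1739] rot [-3.1405e+00  3.0000e-04  1.6442e+00] F [-0.7 -0.  -3.1] w 0.25789919494601776
shift units [0.039 0.004 0.756] turn [-0.0011  0.0003 -0.0016]
```

View pics/s10.png

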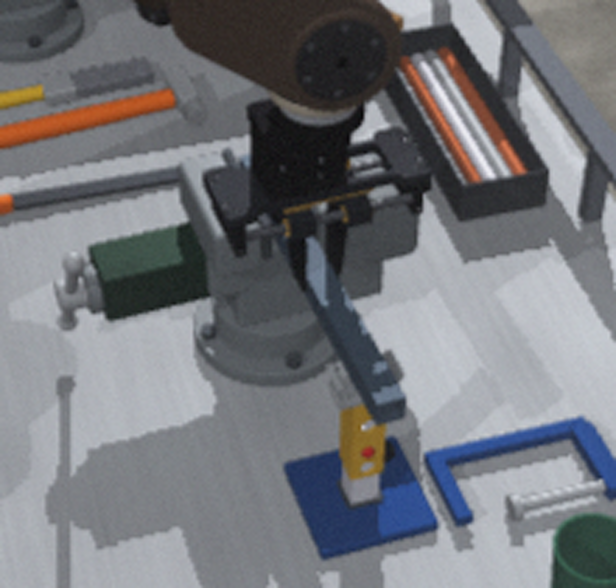

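View pics/w10.png

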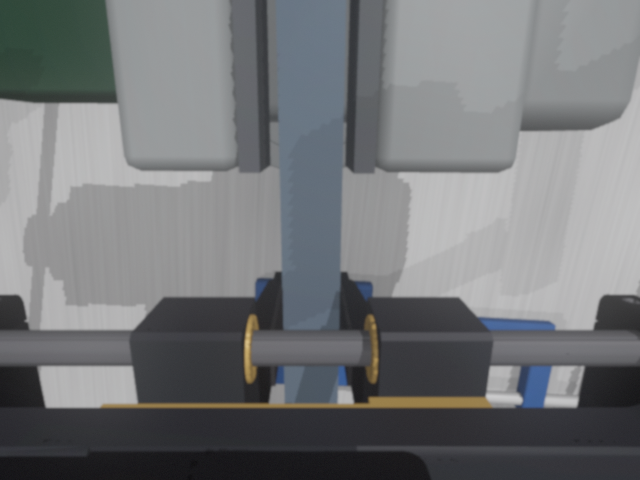

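```bash
python3 - <<'E'
import cv2
im=cv2.imread("pics/w10.png")
cv2.imwrite("pics/c10.png",cv2.resize(im[0:190,225:390],None,fx=4.5,fy=3,interpolation=cv2.INTER_CUBIC))
im=cv2.imread("pics/s10.png")
E
```

```text
(no output)
```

View pics/c10.png

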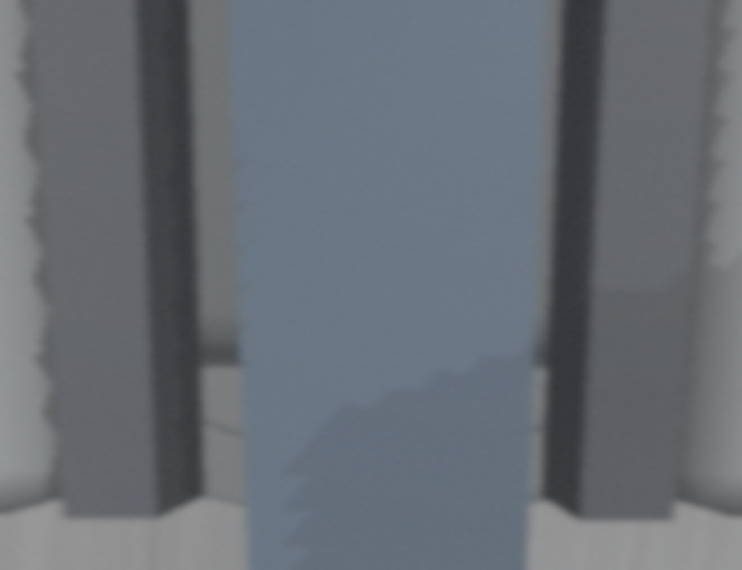

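>>> drive_tool(rows=[[[0, -0.03, 0.12, 0, 0, 0, 10], [0, 0, 0.12, 0, 0, 0, 10], [0, 0, 0.12, 0, 0, 0, 10], [0, 0, 0.08, 0, 0, 0, 10], [0, 0, 0, 0, 0, 0, 10]]])

```text
t: 18.75
tcp_pos: [0.5887, 0.0429, 0.1635]
ee_rot: [3.14, 0.001, 1.644]
force: [0.3, -0.7, -2.7]
width: 0.26
```

>>> drive_tool(rows=[[[0, 0, 0.05, 0, 0, 0, 10], [0, 0, 0.05, 0, 0, 0, 10], [0, 0, 0.05, 0, 0, 0, 10]]])

```text
t: 19.0
tcp_pos: [0.5888, 0.0429, 0.1596]
ee_rot: [3.139, 0.001, 1.644]
force: [0.4, -0.4, -3.6]
width: 0.258
```

>>> drive_tool(rows=[[[0, 0, 0.04, 0, 0, 0, 10], [0, 0, 0.04, 0, 0, 0, 10]]])

```text
t: 19.17
tcp_pos: [0.5891, 0.0431, 0.158]
ee_rot: [3.138, 0.001, 1.644]
force: [-0.6, 1.9, 1.6]
width: 0.26
```

>>> drive_tool(rows=[[[0, 0, 0.03, 0, 0, 0, 10], [0, 0, 0.03, 0, 0, 0, 10]]])

```text
t: 19.33
tcp_pos: [0.5892, 0.0433, 0.1573]
ee_rot: [3.138, 0.001, 1.644]
force: [-4.5, 0.2, 10.3]
width: 0.26
```

```bash
python3 -c "
from h import *
delta([.5888,.044,.155],np.pi/2+.075);print(robot.observe()['wrist_torque'])
cv2.imwrite('pics/s11.png',cv2.resize(robot.snapshot('side')[240:350,280:430,::-1],None,fx=5,fy=5,interpolation=cv2.INTER_CUBIC))
cv2.imwrite('pics/e11.png',cv2.resize(robot.snapshot('scene')[180:290,230:380,::-1],None,fx=5,fy=5,interpolation=cv2.INTER_CUBIC))
"
```

```text
t 19.3333 pos [0.5892 0.0433 0.1573] rot [3.1377e+00 8.0000e-04 1.6445e+00] F [-4.5  0.2 10.3] w 0.26013041113148033
shift units [ 0.03  -0.012  0.094] turn [ 0.0039  0.0008 -0.0013]
[-0.38596664  0.98005379 -0.11952074]
```

View pics/s11.png

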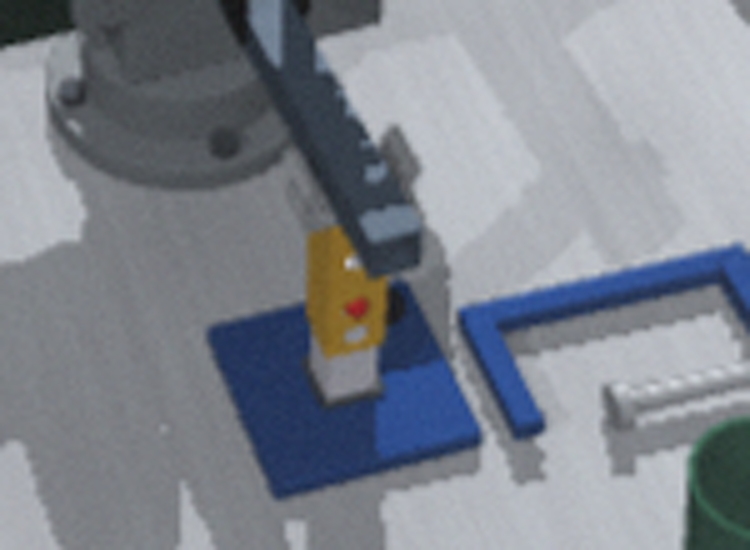

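View pics/e11.png

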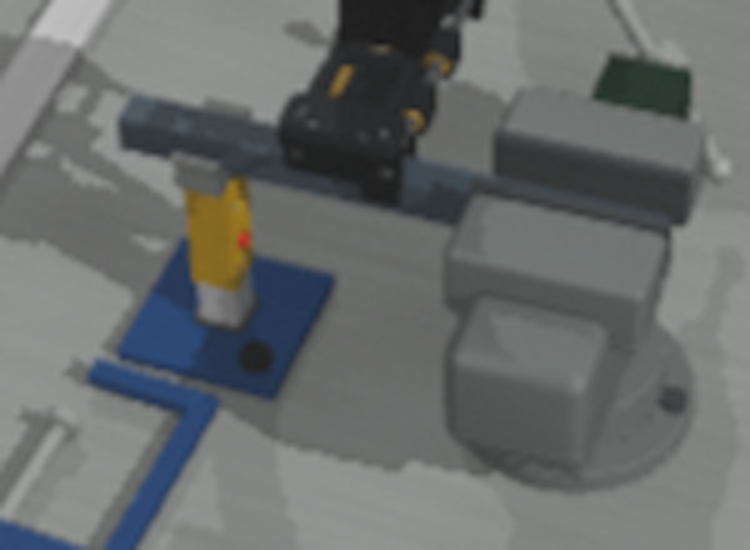

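>>> drive_tool(rows=[[[0, 0, 0, 0, 0, 0, 10], [0, 0, 0, 0, 0, 0, 10], [0, 0, 0, 0, 0, 0, 10]]], newtons=15)

```text
t: 19.68
tcp_pos: [0.5891, 0.0432, 0.1576]
ee_rot: [3.137, 0.001, 1.644]
force: [-0.1, 0.9, -0.3]
width: 0.265
```

>>> drive_tool(rows=[[[0, 0, 0, 0, 0, 0, 10], [0, 0, 0, 0, 0, 0, 10], [0, 0, 0, 0, 0, 0, 10]]], newtons=7)

```text
t: 19.93
tcp_pos: [0.5891, 0.0432, 0.1576]
ee_rot: [3.137, 0.001, 1.644]
force: [-1.0, -0.4, -0.4]
width: 0.264
```

>>> drive_tool(rows=[[[0, 0, 0.04, 0, 0, 0, 10], [0, 0, 0.04, 0, 0, 0, 10], [0, 0, 0.04, 0, 0, 0, 10]]], newtons=5)

```text
t: 20.18
tcp_pos: [0.5892, 0.043, 0.1561]
ee_rot: [3.136, 0.001, 1.644]
force: [-4.5, -0.5, 7.2]
width: 0.263
```

>>> drive_tool(rows=[[[0, 0, 0, 0, 0, 0, 10], [0, 0, 0, 0, 0, 0, 10], [0, 0, 0.03, 0, 0, 0, 10], [0, 0, 0.03, 0, 0, 0, 10]]], newtons=3)

```text
t: 20.52
tcp_pos: [0.5892, 0.0429, 0.1552]
ee_rot: [3.136, 0.001, 1.644]
force: [-3.2, 0.0, 4.0]
width: 0.264
```

```bash
python3 -c "
from h import *
delta([.5888,.044,.155],np.pi/2+.075);print(robot.observe()['wrist_torque'])
cv2.imwrite('pics/e12.png',cv2.resize(robot.snapshot('scene')[180:290,230:380,::-1],None,fx=5,fy=5,interpolation=cv2.INTER_CUBIC))
"
```

```text
t 20.5167 pos [0.5892 0.0429 0.1552] rot [3.1357e+00 1.3000e-03 1.6444e+00] F [-3.2  0.   4. ] w 0.2636045129763996
shift units [ 0.044 -0.014  0.008] turn [ 0.0059  0.0013 -0.0014]
[-0.12644468  0.51774184 -0.08045739]
```

View pics/e12.png

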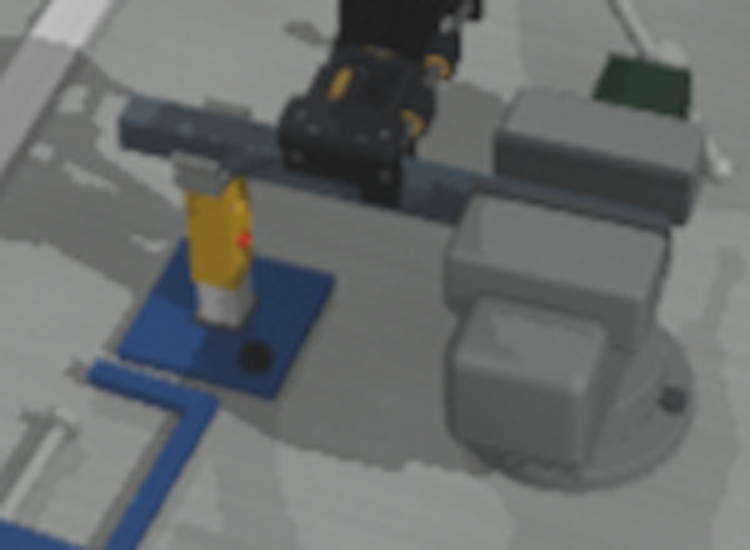

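>>> drive_tool(rows=[[[0, 0, 0, 0, 0, 0, 27], [0, 0, 0, 0, 0, 0, 29], [0, 0, 0, 0, 0, 0, 32], [0, 0, 0, 0, 0, 0, 40], [0, 0, 0, 0, 0, 0, 55], [0, 0, 0, 0, 0, 0, 70], [0, 0, 0, 0, 0, 0, 70], [0, 0, 0, 0, 0, 0, 70], [0, 0, 0, 0, 0, 0, 70]]])

```text
t: 21.32
tcp_pos: [0.59, 0.0427, 0.1543]
ee_rot: [3.135, 0.002, 1.644]
force: [-0.7, -0.3, -0.2]
width: 0.669
```

>>> drive_tool(rows=[[[0, 0, -0.3, 0, 0, 0, 70], [0, 0, -0.5, 0, 0, 0, 70], [0, 0, -0.8, 0, 0, 0, 70], [0, 0, -0.9, 0, 0, 0, 70], [0, 0, -0.9, 0, 0, 0, 70], [0, 0, -0.9, 0, 0, 0, 70], [0, 0, -0.9, 0, 0, 0, 70], [-0.5, 0, -0.5, 0, 0, 0, 70], [0, 0, 0, 0, 0, 0, 70], [0, 0, 0, 0, 0, 0, 70]]])

```text
t: 22.15
tcp_pos: [0.5889, 0.0306, 0.3077]
ee_rot: [3.134, 0.002, 1.645]
force: [0.6, -1.0, 1.3]
width: 0.701
```

```bash
python3 -c "
from h import *
import pickle
delta([.5888,.044,.155],np.pi/2+.075)
s=robot.observe();pickle.dump(s,open('w13.pkl','wb'))
w=robot.snapshot('wrist');cv2.imwrite('pics/w13.png',w[:,:,::-1])
S=robot.snapshot('side');E=robot.snapshot('scene')
cv2.imwrite('pics/s13f.png',S[:,:,::-1]);cv2.imwrite('pics/e13f.png',E[:,:,::-1])
cv2.imwrite('pics/s13.png',cv2.resize(S[150:350,240:440,::-1],None,fx=3,fy=3,interpolation=cv2.INTER_CUBIC))
cv2.imwrite('pics/e13.png',cv2.resize(E[180:290,230:380,::-1],None,fx=5,fy=5,interpolation=cv2.INTER_CUBIC))
"
```

```text
t 22.15 pos [0.5889 0.0306 0.3077] rot [3.1342e+00 1.6000e-03 1.6445e+00] F [ 0.6 -1.   1.3] w 0.7009560442476416
shift units [ 0.544 -0.011  6.108] turn [ 0.0074  0.0016 -0.0012]
```

View pics/w13.png

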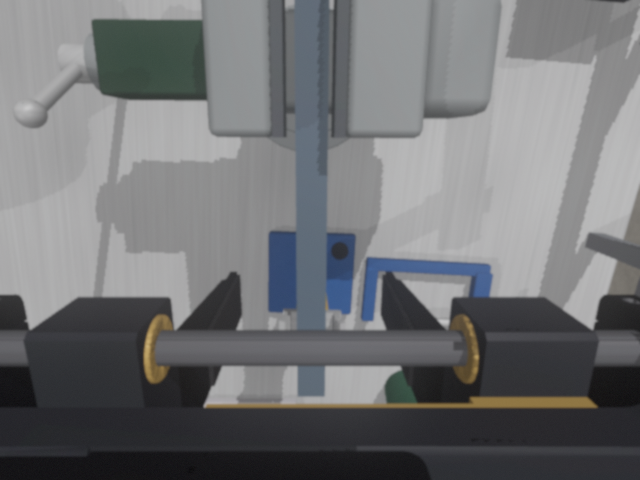

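View pics/s13.png

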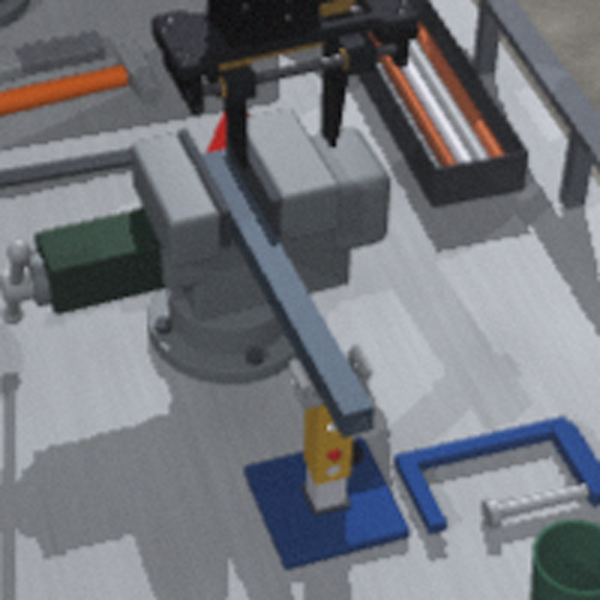

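View pics/e13.png

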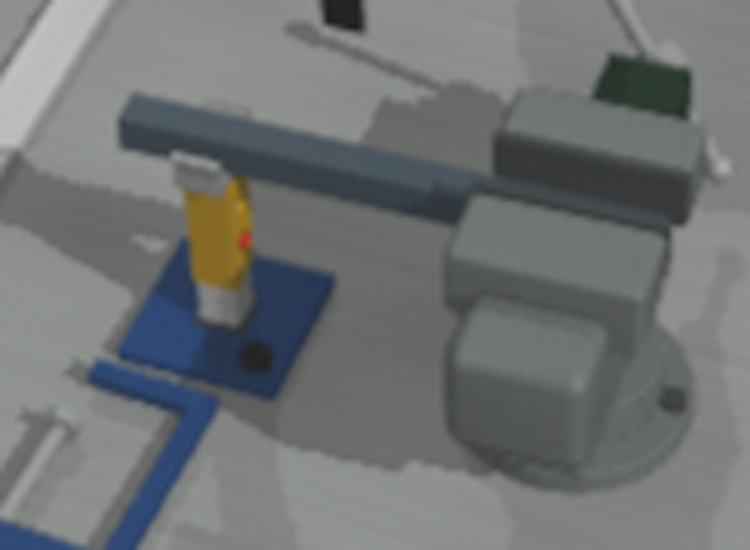

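```bash
python3 - <<'E'
from h import *
from scipy.optimize import least_squares
import pickle
W=cam("wrist",pickle.load(open("w13.pkl","rb")));S=cam("scene");D=cam("side")
def corners(p):
    x,y,z,yaw,tilt=p;A=R.from_euler("ZX",[yaw,tilt])  # length along local y
    return {k:np.array([x,y,z])+A.apply([.0125*k[0],.17*k[1],.0125+.0125*k[2]]) for k in[(a,b,c) for a in(-1,1) for b in(-1,1) for c in(-1,1)]}
e=lambda x,y:(230+x/5-.4,180+y/5-.4)
d=lambda x,y:(240+x/3-.33,150+y/3-.33)
obs=[(S,(-1,-1,1),e(135,93)),(S,(1,-1,1),e(120,121)),(S,(1,-1,-1),e(122,150)),
 (D,(-1,-1,1),d(330,415)),(D,(1,-1,1),d(371,403)),(D,(1,-1,-1),d(373,424)),(D,(-1,-1,-1),d(335,433)),
 (W,(-1,-1,1),(298,396)),(W,(1,-1,1),(324.5,396))]
# edge points (point on image line through two corners)
lines=[(S,(1,1),e(430,188)),(S,(1,1),e(280,157)),(S,(1,-1),e(430,216)),(W,(-1,1),(294.5,5)),(W,(1,1),(329,5)),(W,(1,1),(326.5,200)),(W,(-1,1),(296,200)),(D,(1,1),d(290,268)),(D,(-1,1),d(208,157))]
def res(p):
    c=corners(p);r=[]
    for C,k,q in obs:r+=list(proj(C,c[k])[0]-q)
    for C,(a,b),q in lines:
        P=proj(C,[c[(a,-1,b)],(c[(a,-1,b)]*.2+c[(a,1,b)]*.8)]);t=P[1]-P[0];t/=np.linalg.norm(t);w=np.array(q)-P[0];r.append(t[0]*w[1]-t[1]*w[0])
    return r
f=least_squares(res,[.589,.043,.147,.073,0],loss="soft_l1")
J=f.jac;cov=np.linalg.inv(J.T@J)*2*f.cost/(len(f.fun)-5)
print(f.x.round(4),"tilt deg",np.degrees(f.x[4]),"+-",np.degrees(cov[4,4]**.5));print(np.round(res(f.x),1))
E
```

```text
[ 0.5894  0.0444  0.1522  0.0698 -0.0025] tilt deg -0.14590275421169455 +- 0.8305379491069049
[ 0.5  0.1  0.3 -0.2  0.6  0.   4.2 -1.1  0.9  0.1 -0.3  0.6  2.2  0.4
 -1.1  0.  -0.  -0.1 -0.1  0.4 -0.5  0.7 -0.8 -0.6  0.7 -2.   1.2]
```

```bash
python3 -c "
from workcell import robot
print(robot.close_job())"
```

```text
the job is handed in; nothing more can be done
None
```

The rest is raised one hole and locked, the tube lies in the vise jaws and the fork, and the job is handed in at about 22 s. No verdict was reported.

- **Rest:** I pinched both buttons flush and lifted the sleeve about 34 mm in small steps. The highest pull I read was about 17 N. The buttons then popped out, and the camera shows button_b out of the middle hole, and a button out on the +y face, after the fingers let go.
- **Tube:** I gripped it at its middle, carried it over and lowered it in millimetre steps until it touched. The contact force stayed around 14 N at most. I then eased the grip and drew the fingers clear.
- **Last checks:** A model fit to the three camera views puts the tube level to about -0.1° ± 0.8°. It is parallel to the jaws within the measurement, and about 1–2 mm off the middle of the jaw gap. The gripper was well clear with no force on it, and I saw no sign that any other stock or tool had moved.

One disagreement: the fit puts the underside of the tube at 152 mm, while the arm's height at first contact suggests about 148 mm. Both are within the allowed 139–156 mm.

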